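# Put the microscope's spares back into their foam cut-outs

## Robot

A 6-joint arm with a two-finger parallel gripper is mounted at the origin on a cart in front of the work surface, level with it; the furniture and walls round the work are solid. World frame = base frame: x ahead of the robot, y to its left, z up, the work surface at z = 0. Lengths are in m, angles in rad, forces in N, time in s.
With the tool pointing down it reaches from about 0.3 to 0.85 m from the base axis. Payload 4.2 kg.
Tool frame: the origin (TCP) lies between the finger pads; the fingertips stand 17 mm ahead of it and the grasp point (between the pads) lies 2 mm behind it; z points along the fingers, y is the direction in which the jaws open and shut (so a half turn about z gives the same grasp; the last joint's range is limited). The gripper opens to 91 mm and grips with 3 to 60 N. Pads are 32 mm wide; open, the fingers measure 118 mm over their backs; the gripper's body (76 mm by 178 mm) begins 60 mm behind the grasp point.
Start: joints at [1.179, 0.32, 1.565, -0, 1.257, -0.02], TCP at [0.209, 0.536, 0.231] pointing down, gripper open.
Joint ranges: [-3.11, 3.11], [-0.84, 2.01], [0.21, 2.61], [-1.34, 4.49], [0.05, 2.63], [-2.56, 2.56]. Speed limits (rad/s): [2.57, 2.57, 3.14, 3.14, 3.14, 3.14].

## Interface

Orientations are given as a unit quaternion [x, y, z, w].
In Python, from station import sense, snapshot, close_job gives the robot as it stands.
- The arm moves only by the shell command python3 -m inch 'ROWS'. ROWS is JSON, a list of rows, each a list of 7 numbers: the opening, from 0 (shut) to 1 (fully open), then the shift along the tool's x, y, z in cm, then the turn, a rotation vector about the tool's x, y, z in degrees. A call has exactly 5 rows; each row shifts and turns the commanded pose from where the row before left it, along the tool's axes as they then stand; what a row does not reach is not made up. A row lasts 1/12 s, in which the tool goes at most 41.7 mm and 7.16 degrees, less where a joint would pass 70% of its speed; a pose out of reach is approached as far as the arm can. A call with a gripper value outside its range is refused whole. The fingers move at their own pace and stop on an object; the grip force is fixed at half the most. Time passes only in rows, so rows that do not move let the fingers close, or fill a call up. It gives the time, the measured TCP pose, the force and the opening at its end, in the units of the state.
- sense(): the state, without advancing time (a new reading comes with each control period).
- snapshot(name): name is "scene" or "top"; returns a dict with "frame" (480x640x3 uint8, red, green, blue), "depth" (480x640 float32, m along the optical axis (not along the pixel's ray), 0 where there is no reading), "fov_y" (degrees; the focal length in pixels is half the picture's height over the tangent of half this angle, whatever the lens; pixels are square), "cx", "cy" (the principal point, pixels), "k1" (the pictures are not rectified: a ray, as slopes to the right and down, at radius r is drawn at 1 + k1 r^2 times it, then the intrinsics apply), "R" (3x3) and "t" (3): a world point X has camera coordinates R X + t. Camera axes: x right, y down, z forward; pixel columns grow to the right and rows downward; lengths in m; the calibration is good to about 2 mm. A picture is of the moment at which its call begins.
- close_job(): hands the job in, once; it reports no verdict.
The state is a dict: "clock": time; "joint_positions": joint angles; "qvel": joint speeds; "joint_efforts": joint torques, N m; "ee_pos": TCP position; "ee_rot": TCP orientation; "force": force on the tool from outside, world axes, zero at the start; "ft_torque": the same for the moment, N m; "grip_width": finger opening in m.
Only numpy, scipy, OpenCV 4.12 (cv2) and the standard library are available. Lean on these libraries where they do the work, as an engineer would, in place of code of your own. Each camera call takes 0.05 s, during which the arm holds its last target.

## Task

Put the microscope's four spares, which stand along the front of the bench, back into their accessory tray: the objective case, the spare eyepiece (barrel down), the lamp carton and the stage micrometer's wooden case, each upright and right down on the floor of the foam cut-out that is shaped for it. Leave the lens cleaner bottle and the petri dish standing where they are.

Things in the scene. Friction and masses are not known exactly. Their poses are not given: they have to be found in the camera images.
- objective_case: Round screw case of a spare objective, standing on the bench: grey pot with a wider black cap, 42 mm across the cap, 40 mm across the pot, 53 mm tall (the flat black cap 9 mm high near the microscope is not it). Origin at the centre of its underside, z up.
- spare_eyepiece: Black eyepiece standing on its barrel: barrel 24 mm across and 21 mm high below, head 32 mm across from 21 to 40 mm up. Origin at the centre of the barrel's end, z up.
- lamp_carton: Small blue and white carton of a spare lamp, 36 x 36 mm, 50 mm tall, standing among the other spares at the front of the bench (another like it, by the drawers at the back, stays there). Origin at the centre of its underside, z up, x and y square to its sides.
- micrometer_case: Flat wooden case of the stage micrometer, 34 x 85 x 14 mm (x, y, z), lying flat. Origin at the centre of its underside, y along its length, z up.
- insert_objective: Charcoal foam block 116 x 82 x 36 mm (x, y, z), one of four side by side along a fixed aluminium tray (rim 35 mm high) in changing order; origin at the centre of its underside, 3 mm above the bench. In the middle of its top is a cut-out with a pale floor and a 4 mm bevel: round, 50 mm across, 22 mm deep (its floor 14 mm above the origin); for the objective case.
- insert_eyepiece: Charcoal foam block 116 x 82 x 36 mm (x, y, z), one of four side by side along a fixed aluminium tray (rim 35 mm high) in changing order; origin at the centre of its underside, 3 mm above the bench. In the middle of its top is a cut-out with a pale floor and a 4 mm bevel: round, the small one, 32 mm across, 16 mm deep (its floor 20 mm above the origin); for the eyepiece's barrel, the head stays above the foam.
- insert_lamp: Charcoal foam block 116 x 82 x 36 mm (x, y, z), one of four side by side along a fixed aluminium tray (rim 35 mm high) in changing order; origin at the centre of its underside, 3 mm above the bench. In the middle of its top is a cut-out with a pale floor and a 4 mm bevel: square, 44 x 44 mm, sides along x and y, 22 mm deep (its floor 14 mm above the origin); for the lamp carton.
- insert_micrometer: Charcoal foam block 116 x 82 x 36 mm (x, y, z), one of four side by side along a fixed aluminium tray (rim 35 mm high) in changing order; origin at the centre of its underside, 3 mm above the bench. In the middle of its top is a cut-out with a pale floor and a 4 mm bevel: a shallow oblong, 93 mm along x, 42 mm along y, 7 mm deep (its floor 29 mm above the origin); for the wooden case, whose length (its y) must lie along this x, either way round.
- cleaner_bottle: Small white bottle with a black cap, 35 mm across, 68 mm tall, standing near the bench's front edge. To be left alone. Origin at the centre of its underside.
- petri_dish: Clear petri dish, 62 mm across, 14 mm tall, lying near the bench's front edge. To be left alone. Origin at the centre of its underside.

How it is judged:
By the outcome, as a careful person would: the job done as asked, in the order asked, and still so for the second after the job is handed in, with the robot touching nothing.
It also fails if it takes over 96 s, if anything falls off the work surface, if the arm or the gripper's body presses on something with over 40 N, if the wrist force passes 120 N, or if a joint passes its speed limit or range.

## Working session

There is one attempt and no reset: what is moved stays moved. The work goes in short steps, Python scripts to look and compute and a shell command to move; the robot and the scene stay as the last step left them, time stands still between calls to the robot, and variables do not carry over. Pictures are saved under pics/ and viewed, and the job is handed in when it is done.

```bash
ls; mkdir -p pics
python3 - <<'E'
from station import sense,snapshot
import cv2,numpy as np
print(sense())
for n in("scene","top"):
    s=snapshot(n); cv2.imwrite(f"pics/{n}0.png",s["frame"][:,:,::-1]); np.savez(f"{n}0.npz",**s)
    print({k:v for k,v in s.items() if k not in("frame","depth")})
E
```

```text
pics
{'clock': 0.0, 'joint_positions': array([ 1.17903498e+00,  3.20291363e-01,  1.56569249e+00, -2.69754894e-05,
        1.25744256e+00, -1.99920010e-02]), 'qvel': array([-0.00040111, -0.00129024,  0.00081358, -0.00011755,  0.00044975,
       -0.00035189]), 'joint_efforts': array([ 1.56614289e-03, -4.12466741e+01, -2.31978035e+01,  7.27002695e-02,
        4.56323905e-02, -1.74140341e-04]), 'ee_pos': array([0.20868903, 0.53525694, 0.23011537]), 'ee_rot': array([ 1.84811865e-01,  9.82773491e-01, -9.00139196e-04, -1.74877204e-04]), 'force': array([ 0.92231384, -0.36697314,  0.66770479]), 'ft_torque': array([ 0.01258596, -0.06176171,  0.01606433]), 'grip_width': 0.09108281313529075}
{'fov_y': 47.10906001708744, 'cx': 314.3190423048213, 'cy': 236.54494028611765, 'k1': -0.14041231570654777, 'R': array([[ 0.60945264, -0.79277685, -0.00850496],
       [-0.58618796, -0.44336136, -0.67809614],
       [ 0.53380816,  0.41825299, -0.734924  ]]), 't': array([-0.33487368,  0.2811263 ,  0.77160286])}
{'fov_y': 49.76349806841358, 'cx': 319.5435917879664, 'cy': 240.95408757417437, 'k1': -0.018362585855906832, 'R': array([[ 0.04339754, -0.99904403,  0.00526152],
       [-0.97099049, -0.04341732, -0.23514338],
       [ 0.23514703,  0.00509576, -0.97194645]]), 't': array([-0.05438581,  0.50525911,  0.80783676])}
```

View pics/scene0.png

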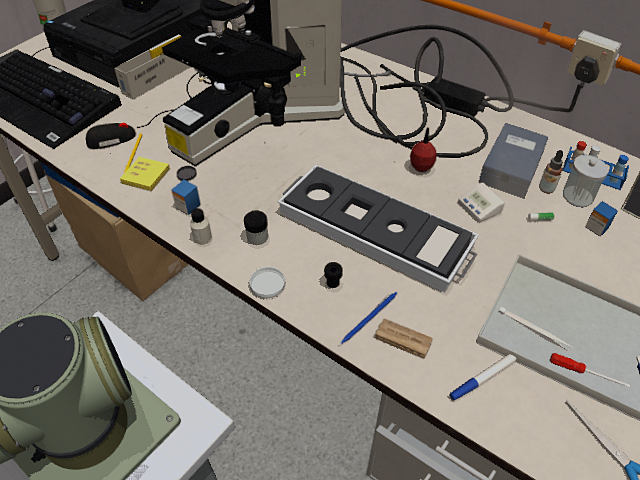

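View pics/top0.png

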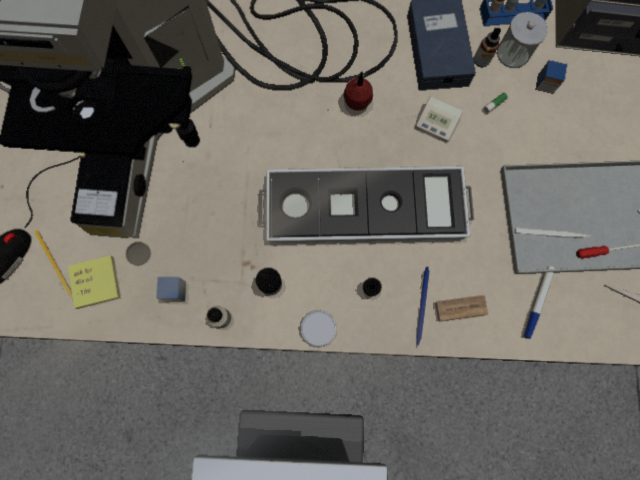

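The top view shows the objective case's cap at (267,282), the eyepiece at (372,287), the lamp carton at (171,289) and the wooden case at (461,308). The cut-outs are round (295,205), square (343,204), small round (390,203) and oblong (438,201). The bottle at (217,317) and the dish at (318,328) stay put.

```bash
cat > h.py <<'E'
import numpy as np,cv2
from scipy.spatial.transform import Rotation as Ro
def K(s):
    f=240/np.tan(np.radians(s["fov_y"])/2); return np.array([[f,0,s["cx"]],[0,f,s["cy"]],[0,0,1]],float)
def D(s): return np.array([float(s["k1"]),0,0,0])
def ray(s,p,z):
    p=np.asarray(p,float).reshape(-1,1,2)
    n=cv2.undistortPointsIter(p,K(s),D(s),np.eye(3),np.eye(3),(3,60,1e-10)).reshape(-1,2)
    d=np.c_[n,np.ones(len(n))]@s["R"]; C=-s["R"].T@s["t"]
    return C+d*((z-C[2])/d[:,2])[:,None]
def proj(s,X):
    return cv2.projectPoints(np.asarray(X,float).reshape(-1,3),cv2.Rodrigues(s["R"])[0],s["t"],K(s),D(s))[0].reshape(-1,2)
def cloud(s,roi):
    x0,y0,x1,y1=roi
    u,v=np.meshgrid(np.arange(x0,x1),np.arange(y0,y1)); p=np.c_[u.ravel(),v.ravel()].astype(float)
    n=cv2.undistortPointsIter(p.reshape(-1,1,2),K(s),D(s),np.eye(3),np.eye(3),(3,60,1e-10)).reshape(-1,2)
    d=s["depth"][y0:y1,x0:x1].ravel(); P=np.c_[n,np.ones(len(n))]*d[:,None]
    return (P-s["t"])@s["R"],d>0,s["frame"][y0:y1,x0:x1].reshape(-1,3)
def fitc(P):
    A=np.c_[2*P[:,:2],np.ones(len(P))]; b=(P[:,:2]**2).sum(1); c=np.linalg.lstsq(A,b,rcond=None)[0]
    return c[:2],np.sqrt(c[2]+c[:2]@c[:2])
E
python3 - <<'E'
from h import *
s=dict(np.load("top0.npz"));
for n in("scene0","top0"):
    q=dict(np.load(n+".npz")); print(n,-q["R"].T@q["t"])
for nm,roi,h in[("obj",(245,262,292,305),.053),("eye",(352,270,392,305),.04),("lamp",(150,270,195,305),.05),("mic",(430,290,495,328),.014),("bottle",(200,300,235,335),.068),("petri",(295,305,342,350),.014),("tray",(255,160,480,250),.039)]:
    P,ok,c=cloud(s,roi); P=P[ok]; m=P[:,2]>h-.004; 
    T=P[m&(P[:,2]<h+.006)]
    r=cv2.minAreaRect((T[:,:2]*1000).astype(np.float32)) if len(T)>5 else None
    print(nm,np.percentile(P[:,2],[1,50,99]).round(4),len(T),r)
# cutout pale regions
g=s["frame"][165:245,260:475].min(2); _,b=cv2.threshold(g,150,255,0)
n,L,st,ce=cv2.connectedComponentsWithStats(b)
for i in range(1,n):
    if st[i,4]>60: print(st[i],ce[i]+[260,165])
im=cv2.resize(s["frame"][150:345,140:500,::-1],None,fx=2.2,fy=2.2,interpolation=cv2.INTER_CUBIC); cv2.imwrite("pics/c1.png",im)
E
```

```text
scene0 [-0.0430054  -0.46356477  0.75485203]
top0 [ 0.30300159 -0.03651336  0.90426856]
obj [-0.0043 -0.0002  0.0543] 470 ((440.4805908203125, 51.41517639160156), (40.35630798339844, 41.279212951660156), 54.09666061401367)
eye [-0.0049 -0.0007  0.0406] 200 ((438.9573059082031, -123.49357604980469), (29.733118057250977, 29.58763885498047), 46.92896270751953)
lamp [-0.0044  0.0011  0.0517] 458 ((420.821533203125, 218.20497131347656), (36.0277214050293, 36.85140609741211), 2.2700865268707275)
mic [-0.0048  0.0002  0.0161] 935 ((412.305419921875, -282.67352294921875), (34.125667572021484, 86.21781158447266), 9.739429473876953)
bottle [-0.0047  0.0003  0.0693] 156 ((377.9755859375, 133.37051391601562), (21.269704818725586, 21.446989059448242), 1.442684531211853)
petri [-0.0044  0.0029  0.0159] 979 ((367.2216491699219, -36.614990234375), (59.44725799560547, 59.80742263793945), 2.221827507019043)
tray [-0.0042  0.033   0.0408] 8663 ((587.9470825195312, -110.96099853515625), (130.40870666503906, 353.5274658203125), 3.5147228240966797)
[111   1  94  21 175] [428.17714286 169.25714286]
[  7   3  93  60 251] [290.78486056 182.80478088]
[ 165   13   26   48 1060] [437.34339623 201.60283019]
[ 24  30  20  16 170] [292.25294118 201.33529412]
[ 72  30  21  19 369] [341.76693767 204.51490515]
[122  32  15  13 151] [389.35761589 202.95364238]
[  7  56 203  19 267] [370.25842697 235.97003745]
```

View pics/c1.png

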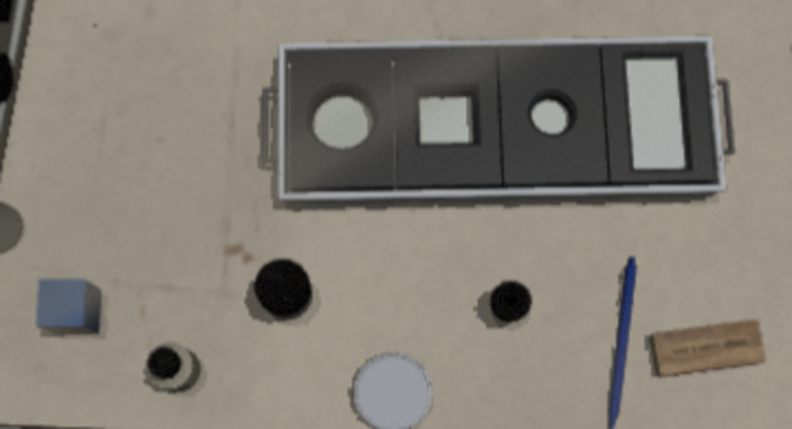

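```bash
cat > a.py <<'E'
from h import *
a=np.radians(3.5); ex=np.array([np.cos(a),np.sin(a)]); ey=np.array([-np.sin(a),np.cos(a)])
c0=np.array([.588,-.111])
for n in("top0","scene0"):
    s=dict(np.load(n+".npz")); W,H=760,300
    # orthophoto in tray frame, 2px/mm, plane z=.039 : u = +y left ->
    uu,vv=np.meshgrid(np.arange(W),np.arange(H))
    tx=(H/2-vv)/2000; ty=(W/2-uu)/2000
    XY=c0+tx[...,None]*ex+ty[...,None]*ey
    p=proj(s,np.dstack([XY,np.full(XY.shape[:2],.039)])).reshape(H,W,2).astype(np.float32)
    o=cv2.remap(s["frame"][:,:,::-1].copy(),p,None,cv2.INTER_CUBIC)
    for k in(1.5,.5,-.5,-1.5):
        u=int(W/2-k*164); cv2.drawMarker(o,(u,150),(0,0,255),0,16)
        if k==1.5: cv2.circle(o,(u,150),58,(0,255,0))
        if k==-.5: cv2.circle(o,(u,150),40,(0,255,0))
        if k==.5: cv2.rectangle(o,(u-52,98),(u+52,202),(0,255,0))
        if k==-1.5: cv2.rectangle(o,(u-50,150-101),(u+50,251),(0,255,0))
    cv2.imwrite(f"pics/o_{n}.png",o)
a=cv2.imread("pics/o_top0.png");b=cv2.imread("pics/o_scene0.png");cv2.imwrite("pics/o.png",np.vstack([a,b]))
E
python3 a.py
```

```text
(no output)
```

View pics/o.png

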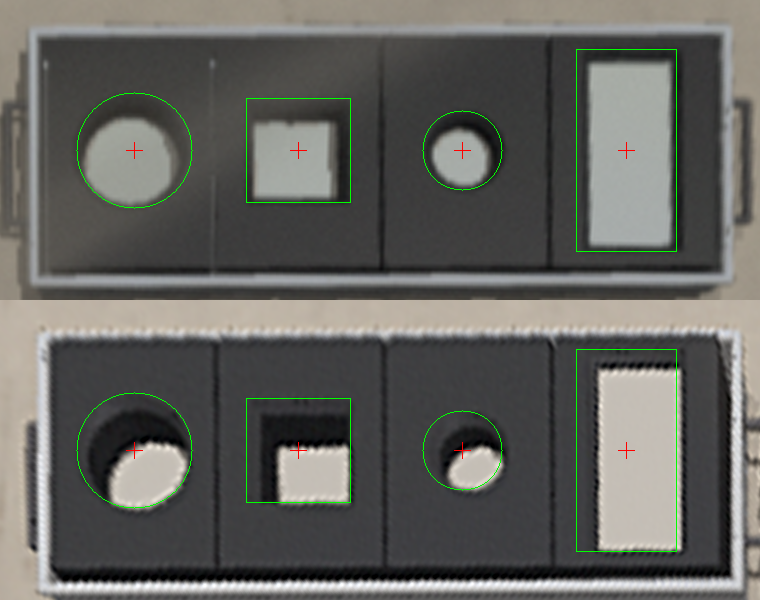

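Run:
```python
from h import *
a=np.radians(3.5); ex=np.array([np.cos(a),np.sin(a)]); ey=np.array([-np.sin(a),np.cos(a)]); c0=np.array([.588,-.111])
for n,r,th in(("top0",(260,165,475,245),140),("scene0",(280,165,480,285),150)):
    s=dict(np.load(n+".npz")); x0,y0,x1,y1=r
    b=cv2.threshold(s["frame"][y0:y1,x0:x1].min(2),th,255,0)[1]
    # polygon of tray interior
    pl=[c0+dx*ex+dy*ey for dx,dy in((.055,.16),(.055,-.163),(-.055,-.163),(-.055,.16))]
    pp=proj(s,[[*q,.039] for q in pl])-[x0,y0]; m=np.zeros_like(b); cv2.fillPoly(m,[pp.astype(int)],255); b&=m
    cs=sorted([c for c in cv2.findContours(b,0,1)[0] if cv2.contourArea(c)>60],key=lambda c:c[:,0,0].mean())
    for c,z in zip(cs,(.017,.017,.023,.032)):
        P=ray(s,c.reshape(-1,2)+[x0,y0],z)[:,:2]; d=(P-c0); t=np.c_[d@ex,d@ey]*1000
        print(n,z,"tray-frame x",t[:,0].min().round(1),t[:,0].max().round(1),"y",t[:,1].min().round(1),t[:,1].max().round(1),"hull",np.round(t[:,:2].mean(0),1),
          cv2.minAreaRect(t.astype(np.float32)))
# objects across the scene view
s=dict(np.load("scene0.npz"))
for nm,roi,h in[("obj",(235,200,280,250),.053),("eye",(318,255,350,295),.04),("lamp",(165,175,208,218),.05),("mic",(368,310,440,365),.014)]:
    P,ok,c=cloud(s,roi); P=P[ok]; T=P[abs(P[:,2]-h)<.005]
    print(nm,len(T),cv2.minAreaRect((T[:,:2]*1000).astype(np.float32)))
```

```text
top0 0.017 tray-frame x -18.8 20.7 y 106.4 147.7 hull [  0.8 126.6] ((0.8755245208740234, 126.9699478149414), (41.18628692626953, 39.414161682128906), 89.08007049560547)
top0 0.017 tray-frame x -14.9 19.4 y 24.0 61.5 hull [ 1.9 42.5] ((2.3161087036132812, 42.71277618408203), (37.59744644165039, 33.85359191894531), 89.0981216430664)
top0 0.023 tray-frame x -10.4 12.2 y -54.5 -29.4 hull [  0.9 -42.6] ((0.9008808135986328, -41.95905685424805), (25.108762741088867, 22.45408058166504), 89.09915161132812)
top0 0.032 tray-frame x -44.0 43.9 y -146.6 -106.7 hull [  -0.3 -126.3] ((-0.0442352294921875, -126.60533905029297), (87.99822998046875, 39.68761444091797), 0.2388562262058258)
scene0 0.017 tray-frame x -9.6 22.6 y 111.2 147.1 hull [  6.5 129.5] ((6.37841796875, 129.96771240234375), (25.914657592773438, 39.33233642578125), 33.5344123840332)
scene0 0.017 tray-frame x -6.4 21.0 y 26.4 61.1 hull [ 7.1 43.6] ((7.246341705322266, 43.76930618286133), (27.283838272094727, 34.728538513183594), 0.3699643015861511)
scene0 0.023 tray-frame x -4.3 15.3 y -54.8 -28.4 hull [  5.1 -41.6] ((5.4567742347717285, -40.81288528442383), (17.78879737854004, 25.5885009765625), 33.626338958740234)
scene0 0.032 tray-frame x -43.9 46.7 y -148.5 -107.3 hull [   1.  -128.4] ((1.3976516723632812, -127.7669448852539), (90.5116958618164, 40.96066665649414), 0.3305321931838989)
obj 333 ((438.4705505371094, 48.43794250488281), (41.51543045043945, 41.055938720703125), 88.63441467285156)
eye 221 ((436.0441589355469, -126.7005615234375), (30.008075714111328, 30.226863861083984), 78.6310043334961)
lamp 280 ((413.7203674316406, 179.71133422851562), (113.8470687866211, 41.9156608581543), 82.68389892578125)
mic 1076 ((410.2803649902344, -272.54766845703125), (43.44221878051758, 110.10204315185547), 3.3383102416992188)
```

```bash
cat > g.py <<'E'
import sys,numpy as np
from h import Ro
from station import sense
T={'obj':(.4395,.050),'eye':(.4375,-.125),'lamp':(.420,.2165),'mic':(.4115,-.283)}
a=np.radians(3.5); ex=np.array([np.cos(a),np.sin(a)]); ey=np.array([-np.sin(a),np.cos(a)]); c0=np.array([.588,-.111])-.0007*ex
for n,y in(('Pobj',.125),('Plamp',.041),('Peye',-.043),('Pmic',-.127)): T[n]=tuple(c0+y*ey)
def go(x,y,z,yaw=None):
    s=sense(); R=Ro.from_quat(s['ee_rot']); M=R.as_matrix()
    print('clk %.2f'%s['clock'],'pos',s['ee_pos'].round(4),'jaw yaw %.1f'%np.degrees(np.arctan2(M[1,1],M[0,1])),'F',s['force'].round(1),'w %.4f'%s['grip_width'],'q',s['joint_positions'].round(2))
    print(' shift cm',(M.T@(np.array([x,y,z])-s['ee_pos'])*100).round(2))
    if yaw is not None:
        c,q=np.cos(np.radians(yaw)),np.sin(np.radians(yaw))
        Rt=np.array([[-q,c,0],[c,q,0],[0,0,-1.]])  # y=(c,q), z down, x=y×z
        Rt[:,0]=np.cross(Rt[:,1],Rt[:,2])
        print(' turn deg',np.degrees((R.inv()*Ro.from_matrix(Rt)).as_rotvec()).round(2))
if __name__=='__main__':
    k=sys.argv[1]; z=float(sys.argv[2]); yaw=float(sys.argv[3]) if len(sys.argv)>3 else None
    print(T[k]); go(*T[k],z,yaw)
E
python3 g.py obj .2 3.5
```

```text
(0.4395, 0.05)
clk 0.10 pos [0.2087 0.5353 0.2302] jaw yaw 68.7 F [ 0.4  0.6 -0.5] w 0.0914 q [ 1.18  0.32  1.57 -0.    1.26 -0.02]
 shift cm [-39.13 -36.83   3.08]
 turn deg [-8.00e-02  5.00e-02  6.52e+01]
```

```bash
python3 -m inch '[[1,-2.6,-2.45,0,0,0,0],[1,-2.6,-2.45,0,0,0,0],[1,-2.6,-2.45,0,0,0,0],[1,-2.6,-2.45,0,0,0,0],[1,-2.6,-2.45,0,0,0,0]]'; python3 -m inch '[[1,-2.6,-2.45,0,0,0,0],[1,-2.6,-2.45,0,0,0,0],[1,-2.6,-2.45,0,0,0,0],[1,-2.6,-2.45,0,0,0,0],[1,-2.6,-2.45,0,0,0,0]]'; python3 -m inch '[[0.8,-2.6,-2.45,0,0,0,0],[0.8,-2.6,-2.45,0,0,0,0],[0.8,-2.6,-2.45,0,0,0,0],[0.8,-2.6,-2.45,0,0,0,0],[0.8,-2.6,-2.45,0,0,0,0]]'; python3 -m inch '[[0.8,0,0,0,0,0,7],[0.8,0,0,0,0,0,7],[0.8,0,0,0,0,0,7],[0.8,0,0,0,0,0,7],[0.8,0,0,0,0,0,7]]'; python3 g.py obj .12 3.5
```

```text
clock: 0.52
ee_pos: [0.2856, 0.3726, 0.2305]
ee_rot: [0.184, 0.983, -0.0, -0.0]
force: [1.3, 0.1, 0.5]
grip_width: 0.0916
clock: 0.93
ee_pos: [0.3622, 0.2113, 0.2308]
ee_rot: [0.185, 0.983, -0.0, -0.0]
force: [0.3, -0.5, -0.6]
grip_width: 0.0914
clock: 1.35
ee_pos: [0.4389, 0.0499, 0.2308]
ee_rot: [0.185, 0.983, 0.0, -0.0]
force: [0.3, 0.6, -0.1]
grip_width: 0.0734
clock: 1.77
ee_pos: [0.4385, 0.0514, 0.2305]
ee_rot: [0.475, 0.88, -0.0, -0.0]
force: [0.2, -0.1, 0.0]
grip_width: 0.0732
(0.4395, 0.05)
clk 1.77 pos [0.4385 0.0514 0.2305] jaw yaw 33.3 F [ 0.2 -0.1  0. ] w 0.0732 q [ 0.09  0.11  1.85  0.    1.19 -0.49]
 shift cm [-0.18  0.02 11.05]
 turn deg [-5.000e-02 -2.000e-02  2.982e+01]
```

```bash
python3 -m inch '[[0.8,0,0,0,0,0,6],[0.8,0,0,0,0,0,6],[0.8,0,0,0,0,0,6],[0.8,0,0,0,0,0,6],[0.8,0,0,0,0,0,6]]'; python3 -m inch '[[0.8,-0.18,0.02,3,0,0,0],[0.8,0,0,3,0,0,0],[0.8,0,0,3,0,0,0],[0.8,0,0,3,0,0,0],[0.8,0,0,1,0,0,0]]'; python3 g.py obj .045 3.5
cat > v.py <<'E'
import sys,cv2,numpy as np
from station import snapshot
n=sys.argv[1]; out=[]
for k,(x,y) in zip(("scene","top"),(map(int,a.split(',')) for a in sys.argv[2:4])):
    s=snapshot(k); np.savez(f"{k}_{n}.npz",**s)
    x=min(max(x,80),560);y=min(max(y,80),400)
    out.append(cv2.resize(s["frame"][y-80:y+80,x-80:x+80,::-1],(400,400),interpolation=cv2.INTER_CUBIC))
cv2.imwrite(f"pics/v{n}.png",np.hstack(out))
E
python3 v.py 1 255,225 267,282
```

```text
clock: 2.18
ee_pos: [0.4384, 0.0516, 0.2306]
ee_rot: [0.686, 0.728, -0.0, -0.0]
force: [-0.1, 0.3, 0.0]
grip_width: 0.0729
clock: 2.6
ee_pos: [0.436, 0.0496, 0.0972]
ee_rot: [0.684, 0.73, -0.003, -0.003]
force: [-1.0, 0.5, -0.6]
grip_width: 0.0727
(0.4395, 0.05)
clk 2.60 pos [0.436  0.0496 0.0972] jaw yaw 3.7 F [-1.   0.5 -0.6] w 0.0727 q [0.09 0.25 2.05 0.   0.85 0.02]
 shift cm [0.02 0.39 5.22]
 turn deg [-0.44  0.01  0.2 ]
```

View pics/v1.png

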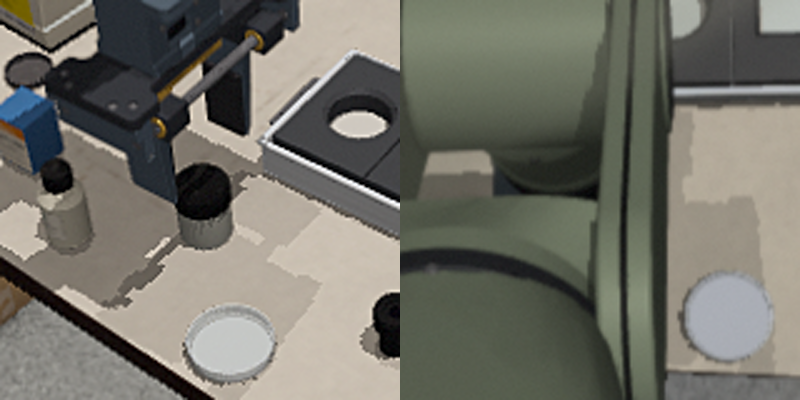

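The scene view shows the open jaws astride the objective case at crop (203,190); the arm hides it from the top camera. I'll go down and grip.

```bash
python3 -m inch '[[0.8,0,0,0,0,0,0],[0.8,0,0,2,0,0,0],[0.8,0,0,2,0,0,0],[0.8,0,0,1.1,0,0,0],[0.8,0,0,0,0,0,0]]'; python3 g.py obj .045 3.5;  python3 -m inch '[[0.8,0,0,0,0,0,0],[0.3,0,0,0,0,0,0],[0.3,0,0,0,0,0,0],[0.3,0,0,0,0,0,0],[0.3,0,0,0,0,0,0]]';python3 g.py obj .045 3.5
```

```text
clock: 3.12
ee_pos: [0.4387, 0.0498, 0.0494]
ee_rot: [0.684, 0.73, -0.001, -0.001]
force: [-0.5, -0.3, 0.4]
grip_width: 0.0732
(0.4395, 0.05)
clk 3.12 pos [0.4387 0.0498 0.0494] jaw yaw 3.7 F [-0.5 -0.3  0.4] w 0.0732 q [0.09 0.33 2.11 0.   0.71 0.02]
 shift cm [0.01 0.09 0.44]
 turn deg [-0.09 -0.    0.2 ]
clock: 3.53
ee_pos: [0.4396, 0.0499, 0.0507]
ee_rot: [0.684, 0.73, 0.001, 0.001]
force: [1.1, 0.0, -0.7]
grip_width: 0.0492
(0.4395, 0.05)
clk 3.53 pos [0.4396 0.0499 0.0507] jaw yaw 3.7 F [ 1.1  0.  -0.7] w 0.0492 q [0.09 0.32 2.11 0.   0.71 0.02]
 shift cm [ 0.01 -0.01  0.57]
 turn deg [ 0.09 -0.01  0.2 ]
```

```bash
python3 -m inch '[[0.55,0,0,0.3,0,0,0],[0.55,0,0,0.3,0,0,0],[0.55,0,0,0,0,0,0],[0.2,0,0,0,0,0,0],[0.2,0,0,0,0,0,0]]'; python3 -m inch '[[0.2,0,0,0,0,0,0],[0.2,0,0,0,0,0,0],[0.2,0,0,0,0,0,0],[0.2,0,0,0,0,0,0],[0.2,0,0,0,0,0,0]]';python3 g.py obj .13 3.5
```

```text
clock: 3.95
ee_pos: [0.4393, 0.0499, 0.0439]
ee_rot: [0.684, 0.73, 0.0, 0.0]
force: [0.3, 1.1, -0.3]
grip_width: 0.0416
clock: 4.37
ee_pos: [0.439, 0.0499, 0.0439]
ee_rot: [0.684, 0.73, 0.0, -0.0]
force: [-0.2, 0.6, -1.2]
grip_width: 0.0417
(0.4395, 0.05)
clk 4.37 pos [0.439  0.0499 0.0439] jaw yaw 3.7 F [-0.2  0.6 -1.2] w 0.0417 q [0.09 0.33 2.11 0.   0.69 0.02]
 shift cm [ 0.01  0.05 -8.61]
 turn deg [-0.   -0.01  0.2 ]
```

```bash
python3 -m inch '[[0.2,0,0,-1.5,0,0,0],[0.2,0,0,-2,0,0,0],[0.2,0,0,-2,0,0,0],[0.2,0,0,-2,0,0,0],[0.2,0,0,-1,0,0,0]]'; python3 -m inch '[[0.2,0,0,0,0,0,0],[0.2,0,0,0,0,0,0],[0.2,0,0,0,0,0,0],[0.2,0,0,0,0,0,0],[0.2,0,0,0,0,0,0]]';python3 g.py Pobj .13 3.5; python3 v.py 2 255,205 267,282
```

```text
clock: 4.78
ee_pos: [0.4401, 0.05, 0.1311]
ee_rot: [0.684, 0.73, 0.001, 0.001]
force: [0.5, 0.1, -1.5]
grip_width: 0.0416
clock: 5.2
ee_pos: [0.4384, 0.0498, 0.128]
ee_rot: [0.684, 0.73, -0.001, -0.001]
force: [0.6, -1.6, -0.9]
grip_width: 0.0418
(np.float64(0.5796702381992475), np.float64(0.01372411582505896))
clk 5.20 pos [0.4384 0.0498 0.128 ] jaw yaw 3.7 F [ 0.6 -1.6 -0.9] w 0.0418 q [0.09 0.21 2.01 0.   0.92 0.02]
 shift cm [-4.51 13.86 -0.23]
 turn deg [-0.12 -0.    0.2 ]
```

View pics/v2.png

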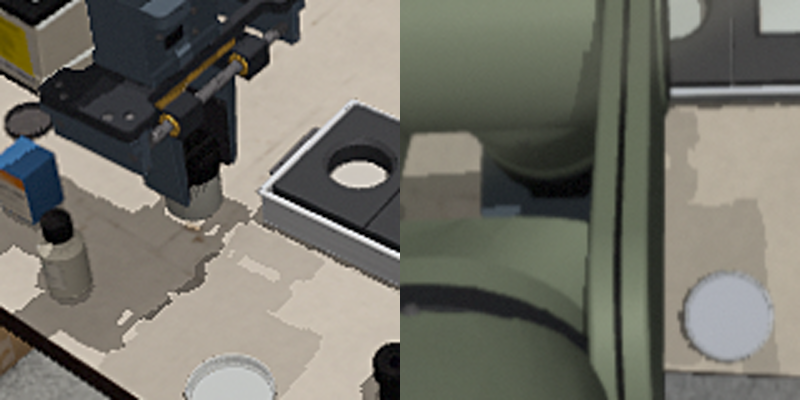

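The case is lifted and upright in the jaws, its pot at crop (195,195). Next is the carry to its cut-out.

```bash
python3 -m inch '[[0.2,-0.9,2.8,0,0,0,0],[0.2,-0.9,2.8,0,0,0,0],[0.2,-0.9,2.8,0,0,0,0],[0.2,-0.9,2.8,0,0,0,0],[0.2,-0.9,2.7,0,0,0,0]]'; python3 -m inch '[[0.2,0,0,0,0,0,0],[0.2,0,0,0,0,0,0],[0.2,0,0,0,0,0,0],[0.2,0,0,0,0,0,0],[0.2,0,0,0,0,0,0]]';python3 g.py Pobj .061 3.5; python3 v.py 3 340,190 295,205
```

```text
clock: 5.72
ee_pos: [0.5819, 0.0135, 0.1284]
ee_rot: [0.684, 0.73, -0.0, -0.0]
force: [-0.5, -0.2, -1.3]
grip_width: 0.0417
clock: 6.13
ee_pos: [0.5795, 0.0142, 0.1289]
ee_rot: [0.684, 0.73, -0.0, -0.0]
force: [0.5, -0.4, -0.8]
grip_width: 0.0416
(np.float64(0.5796702381992475), np.float64(0.01372411582505896))
clk 6.13 pos [0.5795 0.0142 0.1289] jaw yaw 3.7 F [ 0.5 -0.4 -0.8] w 0.0416 q [ 0.    0.41  1.7   0.    1.03 -0.06]
 shift cm [-0.05  0.02  6.79]
 turn deg [-0.05 -0.01  0.22]
```

View pics/v3.png

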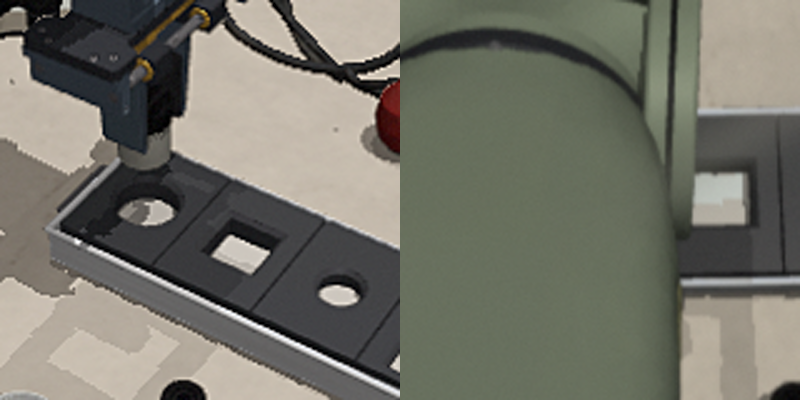

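```bash
python3 -m inch '[[0.2,0,0,1,0,0,0],[0.2,0,0,1,0,0,0],[0.2,0,0,1,0,0,0],[0.2,0,0,1,0,0,0],[0.2,0,0,0.5,0,0,0]]'; python3 -m inch '[[0.2,0,0,0.5,0,0,0],[0.2,0,0,0.5,0,0,0],[0.2,0,0,0.4,0,0,0],[0.2,0,0,0.4,0,0,0],[0.2,0,0,0,0,0,0]]';python3 g.py Pobj .061 3.5; python3 v.py 4 340,190 295,205
```

```text
clock: 6.65
ee_pos: [0.5795, 0.0139, 0.0816]
ee_rot: [0.684, 0.73, -0.001, -0.001]
force: [-0.4, 0.3, -1.6]
grip_width: 0.0417
clock: 7.07
ee_pos: [0.5803, 0.0139, 0.0652]
ee_rot: [0.684, 0.73, -0.0, -0.0]
force: [-0.0, 0.1, -0.9]
grip_width: 0.0416
(np.float64(0.5796702381992475), np.float64(0.01372411582505896))
clk 7.07 pos [0.5803 0.0139 0.0652] jaw yaw 3.7 F [-0.   0.1 -0.9] w 0.0416 q [ 0.    0.48  1.77  0.    0.89 -0.06]
 shift cm [-0.02 -0.06  0.42]
 turn deg [-0.07 -0.01  0.2 ]
```

View pics/v4.png

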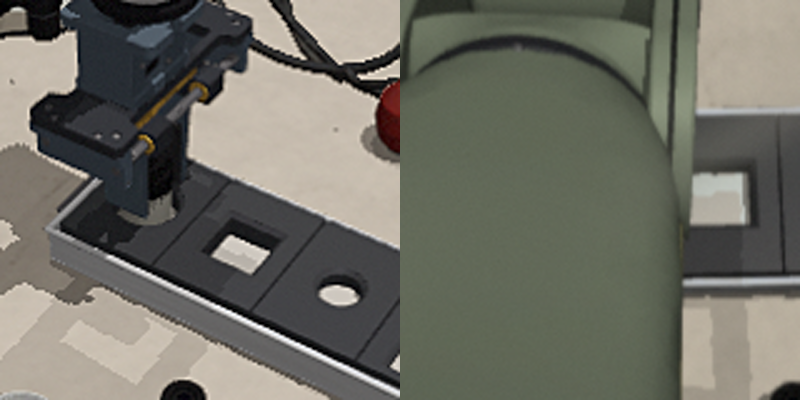

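The case is in the cut-out at crop (150,205) with no side force. I'll lower it the last 4 mm and let go.

```bash
python3 -m inch '[[0.2,0,-0.05,0.2,0,0,0],[0.2,0,0,0.1,0,0,0],[0.2,0,0,0.1,0,0,0],[0.2,0,0,0,0,0,0],[0.2,0,0,0,0,0,0]]'; python3 g.py Pobj .061;python3 -m inch '[[0.65,0,0,0,0,0,0],[0.65,0,0,0,0,0,0],[0.65,0,0,0,0,0,0],[0.65,0,0,0,0,0,0],[0.65,0,0,0,0,0,0]]'; python3 -m inch '[[0.65,0,0,-1,0,0,0],[0.65,0,0,-2,0,0,0],[0.65,0,0,-2,0,0,0],[0.65,0,0,-2,0,0,0],[0.65,0,0,-1,0,0,0]]';python3 g.py eye .13 3.5
```

```text
clock: 7.58
ee_pos: [0.5801, 0.0139, 0.062]
ee_rot: [0.684, 0.73, 0.0, -0.0]
force: [0.0, -1.1, -0.8]
grip_width: 0.0415
(np.float64(0.5796702381992475), np.float64(0.01372411582505896))
clk 7.58 pos [0.5801 0.0139 0.062 ] jaw yaw 3.7 F [ 0.  -1.1 -0.8] w 0.0415 q [ 0.    0.48  1.78  0.    0.88 -0.06]
 shift cm [-0.01 -0.05  0.1 ]
clock: 8.0
ee_pos: [0.5803, 0.0139, 0.0621]
ee_rot: [0.684, 0.73, 0.0, 0.0]
force: [-0.9, -1.2, 0.0]
grip_width: 0.0595
clock: 8.42
ee_pos: [0.5815, 0.0139, 0.1452]
ee_rot: [0.684, 0.73, 0.002, 0.002]
force: [0.6, 0.2, -0.1]
grip_width: 0.0594
(0.4375, -0.125)
clk 8.42 pos [0.5815 0.0139 0.1452] jaw yaw 3.7 F [ 0.6  0.2 -0.1] w 0.0594 q [ 0.    0.39  1.68  0.    1.06 -0.06]
 shift cm [-12.93 -15.27   1.45]
 turn deg [0.27 0.01 0.2 ]
```

```bash
python3 -m inch '[[0.65,-2.1,-2.5,0,0,0,0],[0.65,-2.1,-2.5,0,0,0,0],[0.65,-2.1,-2.5,0,0,0,0],[0.65,-2.1,-2.5,0,0,0,0],[0.65,-2.1,-2.5,0,0,0,0]]';python3 -m inch '[[0.65,-2.3,-2.65,0,0,0,0],[0.65,0,0,0.5,0,0,0],[0.65,0,0,1,0,0,0],[0.65,0,0,0,0,0,0],[0.65,0,0,0,0,0,0]]';python3 g.py eye .037 3.5; python3 v.py 5 333,265 330,240
```

```text
clock: 8.83
ee_pos: [0.4609, -0.0997, 0.1421]
ee_rot: [0.684, 0.73, -0.0, 0.0]
force: [0.0, -0.7, -0.0]
grip_width: 0.0594
clock: 9.25
ee_pos: [0.4373, -0.1234, 0.1268]
ee_rot: [0.684, 0.73, -0.0, -0.0]
force: [-0.1, -0.7, 0.4]
grip_width: 0.0594
(0.4375, -0.125)
clk 9.25 pos [ 0.4373 -0.1234  0.1268] jaw yaw 3.7 F [-0.1 -0.7  0.4] w 0.0594 q [-0.3   0.23  1.98  0.    0.93 -0.37]
 shift cm [-0.17  0.02  8.98]
 turn deg [-0.03 -0.03  0.2 ]
```

View pics/v5.png

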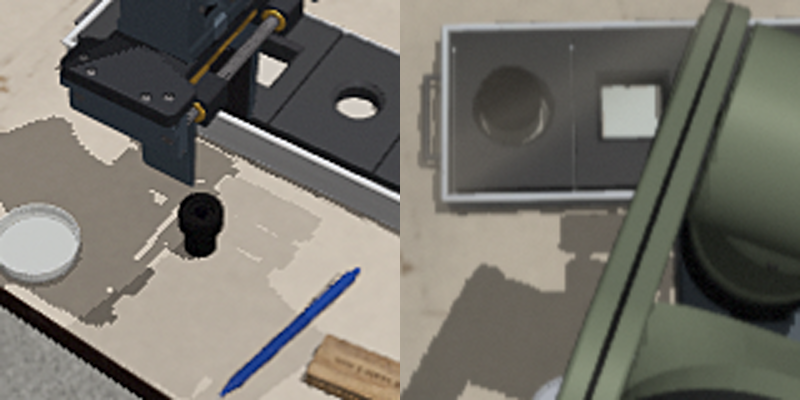

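The objective case sits in its hole (top crop 512,105). The jaws are over the eyepiece at scene crop (200,220), so I go down for it.

```bash
python3 -m inch '[[0.65,-0.15,0,1.5,0,0,0],[0.65,0,0,2,0,0,0],[0.65,0,0,2,0,0,0],[0.65,0,0,1,0,0,0],[0.65,0,0,0.5,0,0,0]]';python3 -m inch '[[0.65,0,0,0.5,0,0,0],[0.65,0,0,0.5,0,0,0],[0.65,0,0,0.5,0,0,0],[0.65,0,0,0,0,0,0],[0.65,0,0,0,0,0,0]]';python3 g.py eye .037 3.5
```

```text
clock: 9.77
ee_pos: [0.4371, -0.1245, 0.0558]
ee_rot: [0.684, 0.73, -0.0, -0.001]
force: [0.4, 0.9, 0.3]
grip_width: 0.0592
clock: 10.18
ee_pos: [0.4375, -0.1251, 0.0421]
ee_rot: [0.684, 0.73, 0.0, 0.0]
force: [0.5, 0.7, 0.8]
grip_width: 0.0594
(0.4375, -0.125)
clk 10.18 pos [ 0.4375 -0.1251  0.0421] jaw yaw 3.7 F [0.5 0.7 0.8] w 0.0594 q [-0.3   0.35  2.09  0.    0.7  -0.37]
 shift cm [0.01 0.   0.51]
 turn deg [0.02 0.   0.2 ]
```

```bash
python3 -m inch '[[0.65,0,0,0.3,0,0,0],[0.65,0,0,0.2,0,0,0],[0.15,0,0,0,0,0,0],[0.15,0,0,0,0,0,0],[0.15,0,0,0,0,0,0]]';python3 -m inch '[[0.15,0,0,0,0,0,0],[0.15,0,0,0,0,0,0],[0.15,0,0,0,0,0,0],[0.15,0,0,0,0,0,0],[0.15,0,0,0,0,0,0]]';python3 g.py eye .037 3.5
python3 -m inch '[[0.15,0,0,-1,0,0,0],[0.15,0,0,-2,0,0,0],[0.15,0,0,-2,0,0,0],[0.15,0,0,-2,0,0,0],[0.15,0,0,-1,0,0,0]]';python3 g.py Peye .12 3.5; python3 v.py 6 333,245 295,205
```

```text
clock: 10.6
ee_pos: [0.4374, -0.1251, 0.037]
ee_rot: [0.684, 0.73, 0.0, 0.0]
force: [-0.4, 0.6, -0.2]
grip_width: 0.042
clock: 11.02
ee_pos: [0.4376, -0.1251, 0.037]
ee_rot: [0.684, 0.73, 0.0, 0.0]
force: [-0.1, -0.1, 0.4]
grip_width: 0.0298
(0.4375, -0.125)
clk 11.02 pos [ 0.4376 -0.1251  0.037 ] jaw yaw 3.7 F [-0.1 -0.1  0.4] w 0.0298 q [-0.3   0.36  2.09  0.    0.69 -0.37]
 shift cm [ 0.02 -0.    0.  ]
 turn deg [0.03 0.   0.2 ]
clock: 11.43
ee_pos: [0.438, -0.1253, 0.1188]
ee_rot: [0.684, 0.73, 0.001, 0.001]
force: [-0.2, 0.5, -0.9]
grip_width: 0.03
(np.float64(0.5899263928411035), np.float64(-0.1539625303098147))
clk 11.43 pos [ 0.438  -0.1253  0.1188] jaw yaw 3.7 F [-0.2  0.5 -0.9] w 0.0300 q [-0.3   0.24  1.99  0.    0.9  -0.37]
 shift cm [-3.84 14.97 -0.08]
 turn deg [0.14 0.05 0.2 ]
```

View pics/v6.png

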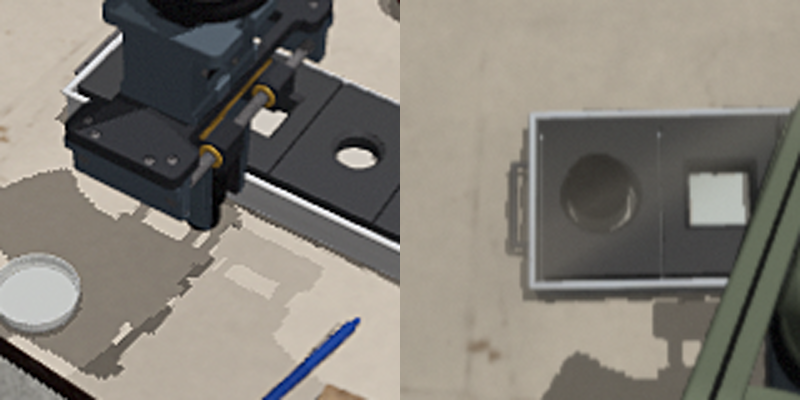

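The eyepiece is held, with its barrel just below the tips at scene crop (203,215). Now over to the small cut-out.

```bash
python3 -m inch '[[0.15,-0.8,3,0,0,0,0],[0.15,-0.8,3,0,0,0,0],[0.15,-0.8,3,0,0,0,0],[0.15,-0.7,3,0,0,0,0],[0.15,-0.7,3,0,0,0,0]]';python3 -m inch '[[0.15,0,0,0,0,0,0],[0.15,0,0,0,0,0,0],[0.15,0,0,0,0,0,0],[0.15,0,0,0,0,0,0],[0.15,0,0,0,0,0,0]]';python3 g.py Peye .06 3.5; python3 v.py 7 385,210 295,205
```

```text
clock: 11.95
ee_pos: [0.5899, -0.1533, 0.1152]
ee_rot: [0.684, 0.73, -0.001, -0.001]
force: [0.1, 0.5, -0.9]
grip_width: 0.0295
clock: 12.37
ee_pos: [0.5882, -0.1531, 0.1166]
ee_rot: [0.684, 0.73, -0.0, -0.001]
force: [-0.1, -0.3, 0.0]
grip_width: 0.0298
(np.float64(0.5899263928411035), np.float64(-0.1539625303098147))
clk 12.37 pos [ 0.5882 -0.1531  0.1166] jaw yaw 3.7 F [-0.1 -0.3  0. ] w 0.0298 q [-0.27  0.46  1.65  0.    1.03 -0.34]
 shift cm [-0.1   0.18  5.66]
 turn deg [-0.08 -0.03  0.19]
```

View pics/v7.png

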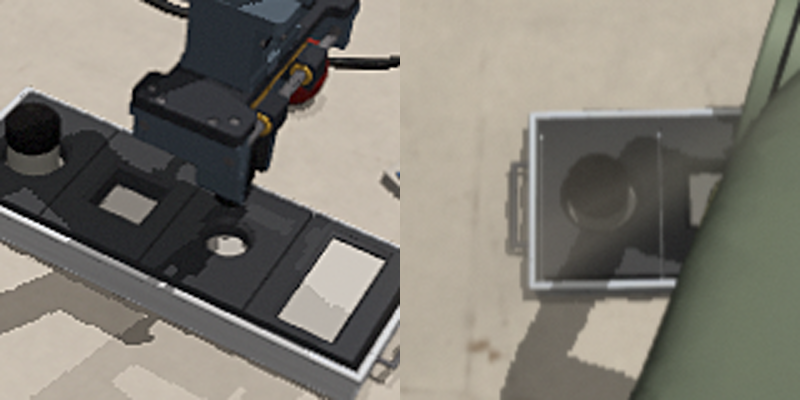

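Run:
```python
from h import *
s=dict(np.load("scene_7.npz"))
im=s["frame"][:,:,::-1].copy(); c=np.array([.5882,-.1531])
big=cv2.resize(im[180:260,360:440],(800,800),interpolation=cv2.INTER_CUBIC)
th=np.linspace(0,6.28,60)
for r,z,col,cc in((.012,.0796,(0,255,0),c),(.016,.1006,(0,255,255),c),(.016,.023,(255,0,255),np.array([.5899,-.154])),(.020,.039,(0,0,255),np.array([.5899,-.154]))):
    p=proj(s,np.c_[cc[0]+r*np.cos(th),cc[1]+r*np.sin(th),0*th+z]); p=((p-[360,180]+.5)*10)
    cv2.polylines(big,[p.astype(int)],True,col,1)
cv2.imwrite("pics/e7.png",cv2.resize(big,(600,600)))
```

```text
(no output)
```

View pics/e7.png

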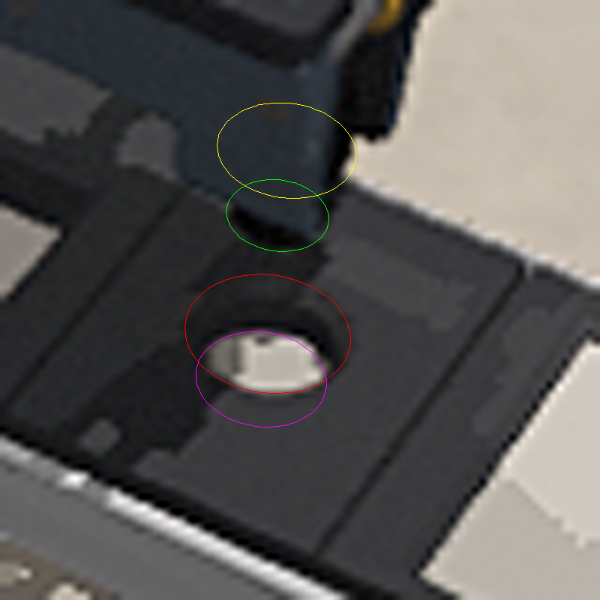

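The barrel end, at zoom (282,240), matches where the arm pose puts it, and the hole at zoom (268,335) fits its computed place. I correct 2 mm and go down.

```bash
python3 -m inch '[[0.15,-0.1,0.15,1,0,0,0],[0.15,0,0,1,0,0,0],[0.15,0,0,1,0,0,0],[0.15,0,0,0.5,0,0,0],[0.15,0,0,0.3,0,0,0]]';python3 -m inch '[[0.15,0,0,0.3,0,0,0],[0.15,0,0,0.3,0,0,0],[0.15,0,0,0.3,0,0,0],[0.15,0,0,0.2,0,0,0],[0.15,0,0,0,0,0,0]]';python3 g.py Peye .06 3.5
```

```text
clock: 12.88
ee_pos: [0.5901, -0.154, 0.0771]
ee_rot: [0.684, 0.73, -0.001, -0.001]
force: [0.2, -0.5, -1.2]
grip_width: 0.0296
clock: 13.3
ee_pos: [0.5909, -0.1542, 0.0676]
ee_rot: [0.684, 0.73, -0.0, -0.0]
force: [-0.3, -0.5, -1.3]
grip_width: 0.0299
(np.float64(0.5899263928411035), np.float64(-0.1539625303098147))
clk 13.30 pos [ 0.5909 -0.1542  0.0676] jaw yaw 3.7 F [-0.3 -0.5 -1.3] w 0.0299 q [-0.27  0.51  1.7   0.    0.93 -0.34]
 shift cm [ 0.03 -0.09  0.76]
 turn deg [-0.03 -0.02  0.2 ]
```

```bash
python3 -m inch '[[0.15,0.03,-0.1,0.2,0,0,0],[0.15,0,0,0.2,0,0,0],[0.15,0,0,0.2,0,0,0],[0.15,0,0,0.1,0,0,0],[0.15,0,0,0,0,0,0]]';python3 g.py Peye .06 3.5;  python3 v.py 8 385,210 295,205
```

```text
clock: 13.72
ee_pos: [0.5898, -0.154, 0.0606]
ee_rot: [0.684, 0.73, -0.0, -0.0]
force: [-0.5, 0.0, -0.7]
grip_width: 0.0297
(np.float64(0.5899263928411035), np.float64(-0.1539625303098147))
clk 13.72 pos [ 0.5898 -0.154   0.0606] jaw yaw 3.7 F [-0.5  0.  -0.7] w 0.0297 q [-0.27  0.52  1.71  0.    0.92 -0.34]
 shift cm [0.   0.01 0.06]
 turn deg [-0.03 -0.01  0.2 ]
```

View pics/v8.png

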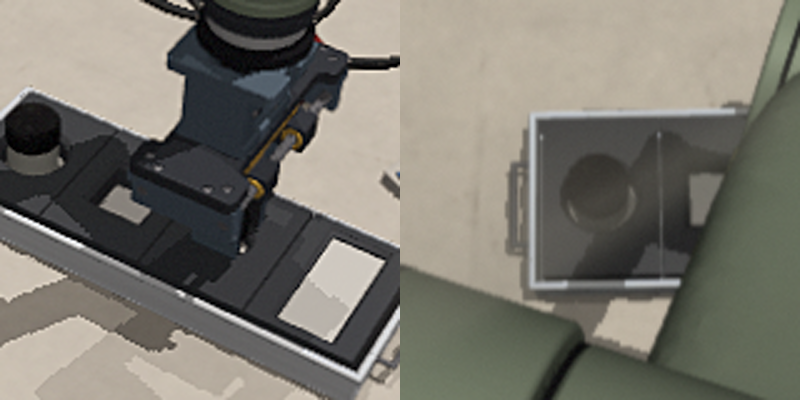

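The barrel is in its hole at scene crop (225,255), with no reaction force. I release it, lift, and go to the lamp carton.

```bash
python3 -m inch '[[0.6,0,0,0,0,0,0],[0.6,0,0,0,0,0,0],[0.6,0,0,0,0,0,0],[0.6,0,0,0,0,0,0],[0.6,0,0,0,0,0,0]]';python3 -m inch '[[0.65,0,0,-1,0,0,0],[0.65,0,0,-2,0,0,0],[0.65,0,0,-3,0,0,0],[0.65,0,0,-2,0,0,0],[0.65,0,0,-1,0,0,0]]';python3 g.py lamp .14 2.3
```

```text
clock: 14.23
ee_pos: [0.5901, -0.154, 0.0611]
ee_rot: [0.684, 0.73, 0.0, 0.0]
force: [0.3, -0.5, -0.4]
grip_width: 0.0547
clock: 14.65
ee_pos: [0.5916, -0.1544, 0.1549]
ee_rot: [0.684, 0.73, 0.001, 0.003]
force: [0.1, -0.4, 0.3]
grip_width: 0.0596
(0.42, 0.2165)
clk 14.65 pos [ 0.5916 -0.1544  0.1549] jaw yaw 3.7 F [ 0.1 -0.4  0.3] w 0.0596 q [-0.27  0.43  1.6   0.    1.11 -0.34]
 shift cm [ 38.13 -14.74   1.33]
 turn deg [0.33 0.1  1.4 ]
```

```bash
python3 -m inch '[[0.65,3.6,-1.4,0,0,0,0],[0.65,3.6,-1.4,0,0,0,0],[0.65,3.6,-1.4,0,0,0,0],[0.65,3.6,-1.4,0,0,0,0],[0.65,3.6,-1.4,0,0,0,0]]';python3 -m inch '[[0.65,3.6,-1.4,0,0,0,0],[0.65,3.6,-1.4,0,0,0,0],[0.65,3.6,-1.4,0,0,0,0],[0.65,3.6,-1.4,0,0,0,0],[0.65,3.6,-1.4,0,0,0,1.4]]';python3 -m inch '[[0.65,2,-0.7,0,0,0,0],[0.65,0,0,0,0,0,0],[0.65,0,0,0,0,0,0],[0.65,0,0,0,0,0,0],[0.65,0,0,0,0,0,0]]';python3 g.py lamp .044 2.3; python3 v.py 9 200,190 390,205; python3 v.py 9b 270,210 170,290
```

```text
clock: 15.07
ee_pos: [0.5072, 0.0224, 0.1509]
ee_rot: [0.684, 0.729, -0.0, -0.0]
force: [-0.1, 1.1, 0.3]
grip_width: 0.0594
clock: 15.48
ee_pos: [0.4258, 0.1975, 0.1511]
ee_rot: [0.693, 0.721, -0.0, -0.0]
force: [1.0, -0.2, -0.0]
grip_width: 0.0592
clock: 15.9
ee_pos: [0.4197, 0.215, 0.1509]
ee_rot: [0.693, 0.721, -0.0, 0.0]
force: [-0.5, -0.5, 0.9]
grip_width: 0.0595
(0.42, 0.2165)
clk 15.90 pos [0.4197 0.215  0.1509] jaw yaw 2.2 F [-0.5 -0.5  0.9] w 0.0595 q [ 0.45  0.23  1.91 -0.    1.    0.41]
 shift cm [ 0.16  0.04 10.69]
 turn deg [-0.01  0.02 -0.08]
```

View pics/v9.png

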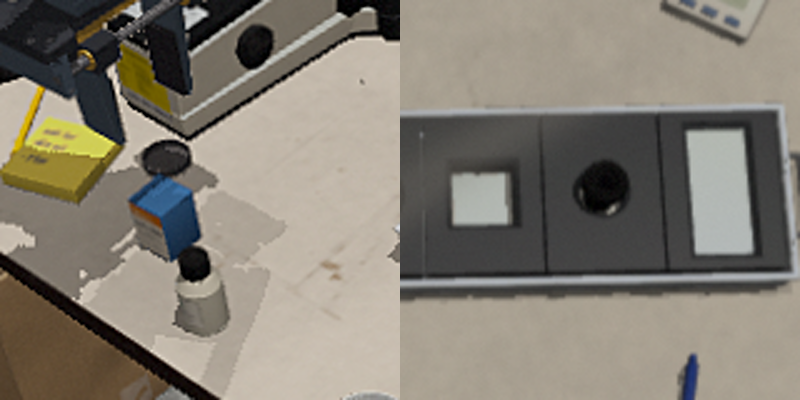

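View pics/v9b.png

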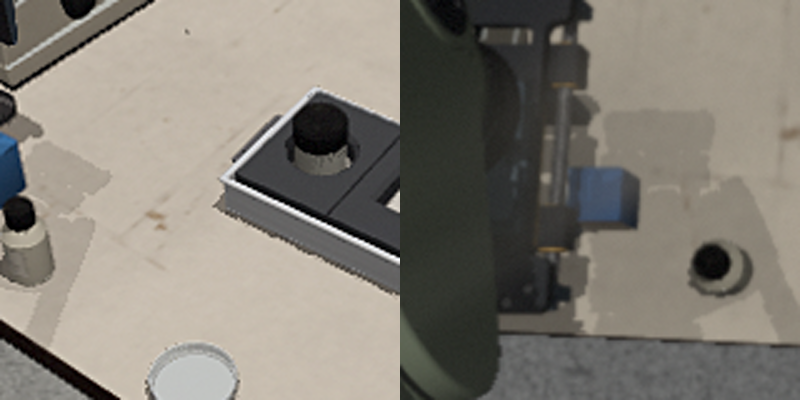

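The eyepiece looks seated at top crop (602,187) and the objective case stands in its hole. The carton is at scene crop (165,215), clear of the bottle, so I go down.

```bash
python3 -m inch '[[0.65,0.1,0,1.5,0,0,0],[0.65,0,0,2,0,0,0],[0.65,0,0,2,0,0,0],[0.65,0,0,1.5,0,0,0],[0.65,0,0,0.5,0,0,0]]';python3 -m inch '[[0.65,0,0,0.5,0,0,0],[0.65,0,0,0.5,0,0,0],[0.65,0,0,0.5,0,0,0],[0.65,0,0,0.5,0,0,0],[0.65,0,0,0,0,0,0]]';python3 g.py lamp .0445 2.3; python3 v.py 10 200,190 170,290
```

```text
clock: 16.52
ee_pos: [0.4181, 0.2158, 0.074]
ee_rot: [0.693, 0.721, -0.002, -0.001]
force: [-0.1, 0.5, 1.0]
grip_width: 0.0593
clock: 16.93
ee_pos: [0.419, 0.2168, 0.0555]
ee_rot: [0.693, 0.721, -0.0, -0.0]
force: [-0.2, -0.4, -0.2]
grip_width: 0.0594
(0.42, 0.2165)
clk 16.93 pos [0.419  0.2168 0.0555] jaw yaw 2.3 F [-0.2 -0.4 -0.2] w 0.0594 q [0.45 0.35 2.03 0.   0.75 0.41]
 shift cm [-0.03  0.1   1.1 ]
 turn deg [-0.04  0.01 -0.  ]
```

View pics/v10.png

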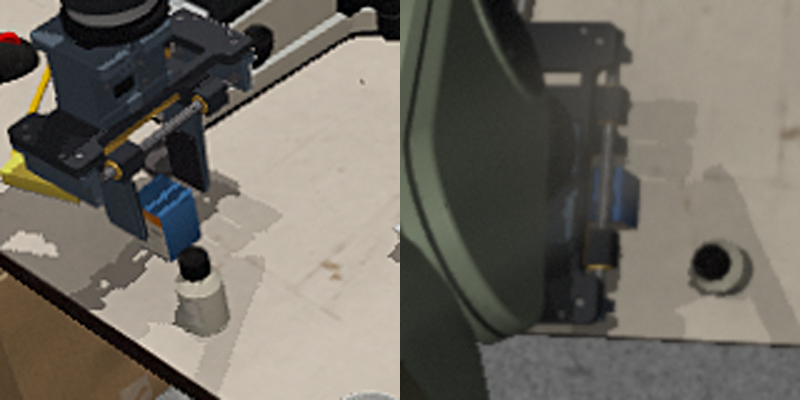

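The carton is between the fingers (scene crop 170,215) and the bottle is untouched. I lower the last 11 mm and close.

```bash
python3 -m inch '[[0.65,0,0.05,0.5,0,0,0],[0.65,0,0,0.5,0,0,0],[0.65,0,0,0.1,0,0,0],[0.65,0,0,0,0,0,0],[0.25,0,0,0,0,0,0]]';python3 -m inch '[[0.2,0,0,0,0,0,0],[0.2,0,0,0,0,0,0],[0.2,0,0,0,0,0,0],[0.2,0,0,0,0,0,0],[0.2,0,0,0,0,0,0]]';python3 g.py lamp .0445 2.3;python3 -m inch '[[0.2,0,0,0,0,0,0],[0.2,0,0,0,0,0,0],[0.2,0,0,0,0,0,0],[0.2,0,0,0,0,0,0],[0.2,0,0,0,0,0,0]]'
```

```text
clock: 17.45
ee_pos: [0.4197, 0.2169, 0.0448]
ee_rot: [0.693, 0.721, -0.0, -0.0]
force: [-0.8, 0.3, 0.1]
grip_width: 0.0558
clock: 17.87
ee_pos: [0.4199, 0.217, 0.0451]
ee_rot: [0.693, 0.721, 0.0, 0.0]
force: [0.4, -0.3, 0.6]
grip_width: 0.0361
(0.42, 0.2165)
clk 17.87 pos [0.4199 0.217  0.0451] jaw yaw 2.3 F [ 0.4 -0.3  0.6] w 0.0361 q [0.45 0.37 2.04 0.   0.73 0.41]
 shift cm [-0.05  0.01  0.06]
 turn deg [ 0.02 -0.01 -0.  ]
clock: 18.28
ee_pos: [0.4199, 0.217, 0.0451]
ee_rot: [0.693, 0.721, 0.0, 0.0]
force: [-0.5, -0.2, 2.1]
grip_width: 0.0361
```

Gripped at 36 mm, as the carton should measure. Lift.

```bash
python3 -m inch '[[0.2,0,0,-1,0,0,0],[0.2,0,0,-2,0,0,0],[0.2,0,0,-3,0,0,0],[0.2,0,0,-3,0,0,0],[0.2,0,0,-1.5,0,0,0]]'; python3 -m inch '[[0.2,0,0,0,0,0,0],[0.2,0,0,0,0,0,0],[0.2,0,0,0,0,0,-1.2],[0.2,0,0,0,0,0,0],[0.2,0,0,0,0,0,0]]'; python3 g.py Plamp .16 3.5;python3 v.py 11 200,160 170,290
```

```text
clock: 18.7
ee_pos: [0.4208, 0.2175, 0.1528]
ee_rot: [0.693, 0.721, 0.002, 0.001]
force: [0.6, -0.2, -0.4]
grip_width: 0.0358
clock: 19.12
ee_pos: [0.419, 0.2165, 0.1485]
ee_rot: [0.685, 0.728, -0.001, -0.001]
force: [0.5, 0.2, -0.6]
grip_width: 0.036
(np.float64(0.5847983155201755), np.float64(-0.07011920724237786))
clk 19.12 pos [0.419  0.2165 0.1485] jaw yaw 3.5 F [ 0.5  0.2 -0.6] w 0.0360 q [0.45 0.23 1.92 0.   1.   0.39]
 shift cm [-29.63  14.8   -1.16]
 turn deg [-0.16  0.06  0.  ]
```

View pics/v11.png

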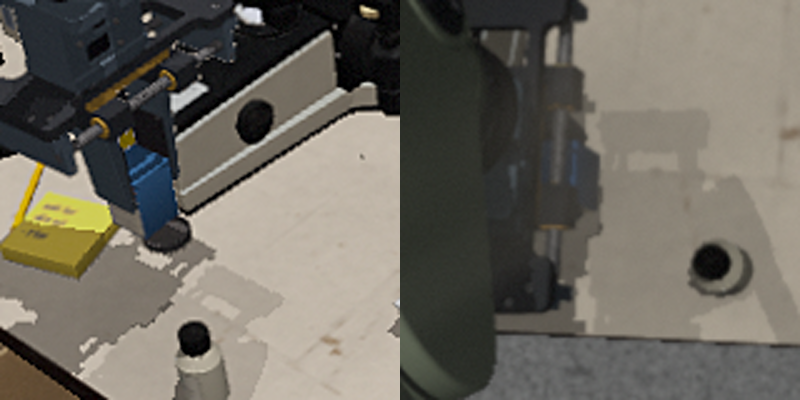

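The carton is lifted upright at scene crop (153,190) and the bottle is untouched. Carry it over to the square cut-out.

```bash
python3 -m inch '[[0.2,-3,1.5,-0.2,0,0,0],[0.2,-3,1.5,-0.2,0,0,0],[0.2,-3,1.5,0,0,0,0],[0.2,-3,1.5,0,0,0,0],[0.2,-3,1.5,0,0,0,0]]'; python3 -m inch '[[0.2,-3,1.5,0,0,0,0],[0.2,-3,1.5,0,0,0,0],[0.2,-3,1.5,0,0,0,0],[0.2,-3,1.5,0,0,0,0],[0.2,-2.6,1.3,0,0,0,0]]';python3 -m inch '[[0.2,0,0,1,0,0,0],[0.2,0,0,1,0,0,0],[0.2,0,0,1,0,0,0],[0.2,0,0,0,0,0,0],[0.2,0,0,0,0,0,0]]';python3 g.py Plamp .0615 3.5;python3 v.py 12 360,200 343,205
```

```text
clock: 19.63
ee_pos: [0.5042, 0.0704, 0.1535]
ee_rot: [0.685, 0.728, -0.0, -0.0]
force: [0.0, 0.6, -0.2]
grip_width: 0.0358
clock: 20.05
ee_pos: [0.5863, -0.0716, 0.1532]
ee_rot: [0.685, 0.728, -0.0, -0.0]
force: [0.1, 0.0, -0.7]
grip_width: 0.0362
clock: 20.47
ee_pos: [0.5843, -0.0683, 0.1228]
ee_rot: [0.685, 0.729, -0.001, -0.001]
force: [-1.0, -0.4, -1.1]
grip_width: 0.0361
(np.float64(0.5847983155201755), np.float64(-0.07011920724237786))
clk 20.47 pos [ 0.5843 -0.0683  0.1228] jaw yaw 3.6 F [-1.  -0.4 -1.1] w 0.0361 q [-0.14  0.43  1.69  0.    1.03 -0.2 ]
 shift cm [-0.19  0.06  6.13]
 turn deg [-0.17 -0.05  0.07]
```

View pics/v12.png

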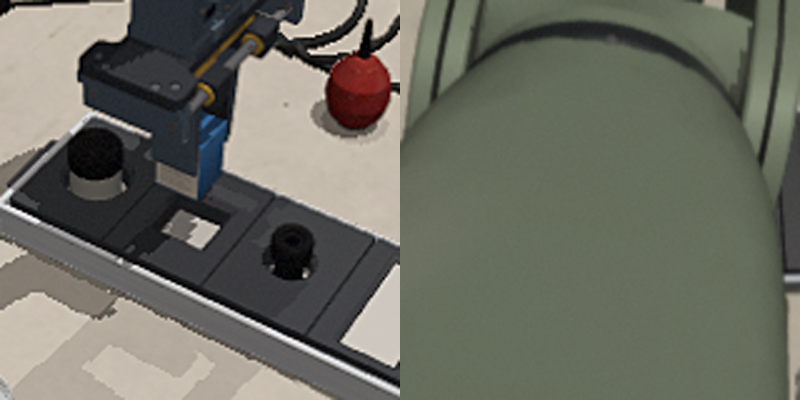

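Check how the carton sits in the jaws against its expected outline, and against the cut-out.

Run:
```python
from h import *
from g import T
s=dict(np.load("scene_12.npz"))
a=np.radians(3.5); ex=np.array([np.cos(a),np.sin(a)]); ey=np.array([-np.sin(a),np.cos(a)])
big=cv2.resize(s["frame"][160:230,325:395,::-1],(700,700),interpolation=cv2.INTER_CUBIC)
def sq(c,h,z,col):
    P=[[*(c+i*h*ex+j*h*ey),z] for i,j in((1,1),(1,-1),(-1,-1),(-1,1))]
    cv2.polylines(big,[((proj(s,P)-[325,160]+.5)*10).astype(int)],True,col,1)
c=np.array([.5843,-.0683]); zb=.1228-.045
sq(c,.018,zb,(0,255,0)); sq(c,.018,zb+.05,(0,255,255)); sq(np.array(T['Plamp']),.022,.017,(255,0,255)); sq(np.array(T['Plamp']),.026,.039,(0,0,255))
cv2.imwrite("pics/e12.png",cv2.resize(big,(600,600)))
```

```text
(no output)
```

View pics/e12.png

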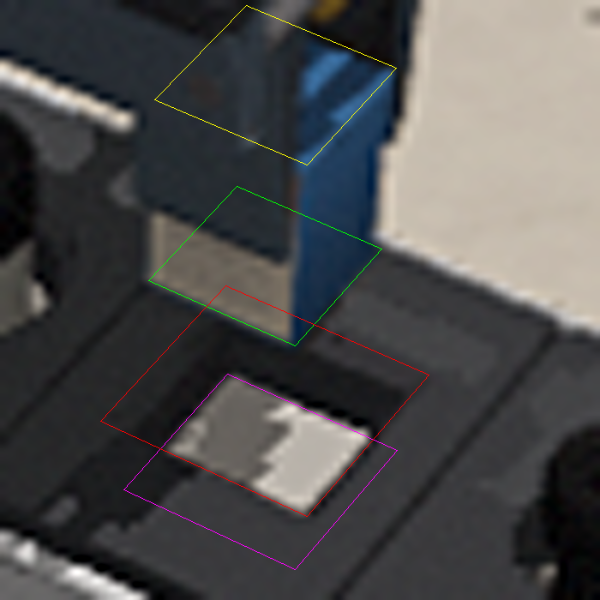

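The carton fits its expected outline within about 1 mm, and the floor's far corner, at zoom (230,375), is where computed. Its near sides are hidden by the foam rim. Lower it.

```bash
python3 -m inch '[[0.2,-0.15,0.05,1,0,0,0],[0.2,0,0,1,0,0,0],[0.2,0,0,1,0,0,0],[0.2,0,0,0.6,0,0,0],[0.2,0,0,0.4,0,0,0]]';python3 -m inch '[[0.2,0,0,0.4,0,0,0],[0.2,0,0,0.4,0,0,0],[0.2,0,0,0.3,0,0,0],[0.2,0,0,0.3,0,0,0],[0.2,0,0,0,0,0,0]]';python3 g.py Plamp .062 3.5
```

```text
clock: 20.98
ee_pos: [0.5853, -0.0708, 0.0823]
ee_rot: [0.685, 0.728, -0.001, -0.001]
force: [0.0, 0.3, -0.5]
grip_width: 0.0358
clock: 21.4
ee_pos: [0.5859, -0.0709, 0.0694]
ee_rot: [0.685, 0.728, -0.0, -0.0]
force: [-0.4, 0.1, -0.4]
grip_width: 0.0361
(np.float64(0.5847983155201755), np.float64(-0.07011920724237786))
clk 21.40 pos [ 0.5859 -0.0709  0.0694] jaw yaw 3.5 F [-0.4  0.1 -0.4] w 0.0361 q [-0.14  0.49  1.75  0.    0.91 -0.2 ]
 shift cm [ 0.09 -0.1   0.74]
 turn deg [-0.05 -0.01 -0.  ]
```

```bash
python3 -m inch '[[0.2,0.05,-0.1,0.2,0,0,0],[0.2,0,0,0.2,0,0,0],[0.2,0,0,0.2,0,0,0],[0.2,0,0,0.1,0,0,0],[0.2,0,0,0,0,0,0]]';python3 g.py Plamp .062 3.5;python3 -m inch '[[0.6,0,0,0,0,0,0],[0.6,0,0,0,0,0,0],[0.6,0,0,0,0,0,0],[0.6,0,0,0,0,0,0],[0.6,0,0,0,0,0,0]]';python3 -m inch '[[0.6,0,0,-1,0,0,0],[0.6,0,0,-2,0,0,0],[0.6,0,0,-3,0,0,0],[0.6,0,0,-2,0,0,0],[0.6,0,0,-1,0,0,0]]';python3 g.py mic .12 9.7
```

```text
clock: 21.82
ee_pos: [0.5849, -0.0705, 0.0627]
ee_rot: [0.685, 0.728, -0.0, -0.0]
force: [0.6, 0.0, -0.8]
grip_width: 0.0357
(np.float64(0.5847983155201755), np.float64(-0.07011920724237786))
clk 21.82 pos [ 0.5849 -0.0705  0.0627] jaw yaw 3.5 F [ 0.6  0.  -0.8] w 0.0357 q [-0.14  0.49  1.75  0.    0.9  -0.2 ]
 shift cm [ 0.04 -0.01  0.07]
 turn deg [-0.02 -0.01 -0.  ]
clock: 22.23
ee_pos: [0.5852, -0.0705, 0.0631]
ee_rot: [0.685, 0.728, 0.0, 0.0]
force: [-0.0, 0.3, -1.1]
grip_width: 0.0546
clock: 22.65
ee_pos: [0.5867, -0.0707, 0.1568]
ee_rot: [0.685, 0.728, 0.002, 0.002]
force: [0.5, -0.1, 0.3]
grip_width: 0.0547
(0.4115, -0.283)
clk 22.65 pos [ 0.5867 -0.0707  0.1568] jaw yaw 3.5 F [ 0.5 -0.1  0.3] w 0.0547 q [-0.14  0.4   1.64  0.    1.1  -0.2 ]
 shift cm [-20.11 -18.8    3.59]
 turn deg [ 0.33  0.08 -6.2 ]
```

Run:
```python
from h import *
for n,(x0,y0,x1,y1) in(("top0",(432,285,492,330)),("scene0",(368,312,440,362))):
    s=dict(np.load(n+".npz")); f=s["frame"][y0:y1,x0:x1]
    hsv=cv2.cvtColor(f,cv2.COLOR_RGB2HSV); print(np.median(hsv[3:6],axis=(0,1)),hsv[(y1-y0)//2,(x1-x0)//2])
    P,ok,_=cloud(s,(x0,y0,x1,y1)); m=(ok&(abs(P[:,2]-.014)<.0045)).reshape(f.shape[:2])&(hsv[...,1]>75)
    m=cv2.morphologyEx(m.astype(np.uint8),cv2.MORPH_CLOSE,np.ones((3,3)))
    c=max(cv2.findContours(m,0,1)[0],key=cv2.contourArea)
    print(n,cv2.minAreaRect((ray(s,c.reshape(-1,2)+[x0,y0],.014)[:,:2]*1000).astype(np.float32)))
```

```text
[ 19.  36. 158.] [ 15  90 102]
top0 ((411.126953125, -281.5403137207031), (32.476600646972656, 83.28924560546875), 9.97589111328125)
[ 18.  32. 192.] [ 16 100 160]
scene0 ((409.09918212890625, -284.4197082519531), (37.500457763671875, 84.95767211914062), 10.808422088623047)
```

```bash
python3 -m inch '[[0.65,-2.8,-2.6,0,0,0,0],[0.65,-2.8,-2.6,0,0,0,0],[0.65,-2.8,-2.6,0,0,0,0],[0.65,-2.8,-2.6,0,0,0,0],[0.65,-2.8,-2.6,0,0,0,0]]';python3 -m inch '[[0.65,-2.8,-2.6,0,0,0,0],[0.65,-2.8,-2.6,0,0,0,0],[0.65,0,0,0,0,0,-6.2],[0.65,0,0,0,0,0,0],[0.65,0,0,0,0,0,0]]';python3 g.py mic .027 9.7; python3 v.py 13 405,325 370,230
```

```text
clock: 23.07
ee_pos: [0.4624, -0.219, 0.1529]
ee_rot: [0.685, 0.729, -0.0, -0.0]
force: [-0.2, -0.2, -0.2]
grip_width: 0.0594
clock: 23.48
ee_pos: [0.4152, -0.2773, 0.1529]
ee_rot: [0.646, 0.763, 0.0, -0.0]
force: [0.2, 0.1, 0.1]
grip_width: 0.0594
(0.4115, -0.283)
clk 23.48 pos [ 0.4152 -0.2773  0.1529] jaw yaw 9.5 F [0.2 0.1 0.1] w 0.0594 q [-0.61  0.27  1.85  0.    1.02 -0.78]
 shift cm [-0.51 -0.46 12.59]
 turn deg [ 0.01 -0.03 -0.2 ]
```

View pics/v13.png

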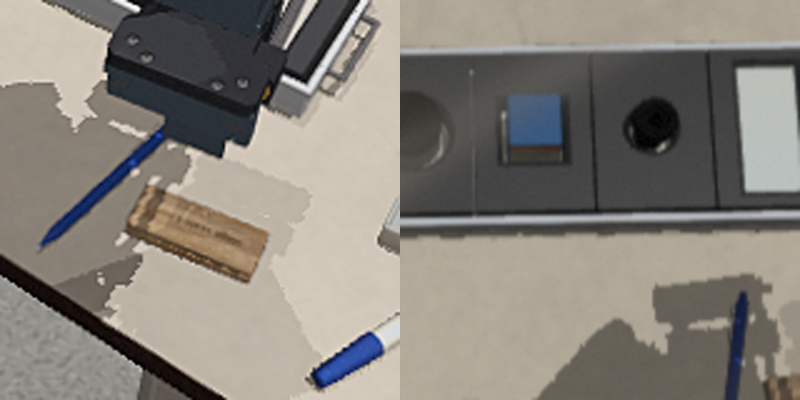

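The wooden case is at scene crop (200,232), below the jaws, and the carton is in its square (top crop 536,130). Go down, keeping the tips about 8.5 mm above the bench.

```bash
python3 -m inch '[[0.65,-0.5,-0.45,2,0,0,-0.4],[0.65,0,0,2,0,0,0],[0.65,0,0,2.5,0,0,0],[0.65,0,0,2,0,0,0],[0.65,0,0,1,0,0,0]]';python3 -m inch '[[0.65,0,0,0.5,0,0,0],[0.65,0,0,0.5,0,0,0],[0.65,0,0,0.5,0,0,0],[0.65,0,0,0,0,0,0],[0.65,0,0,0,0,0,0]]';python3 g.py mic .0255 9.9
```

```text
clock: 24.0
ee_pos: [0.4114, -0.2811, 0.0556]
ee_rot: [0.642, 0.767, -0.0, -0.002]
force: [-0.5, 0.4, -0.5]
grip_width: 0.0593
clock: 24.42
ee_pos: [0.4122, -0.2831, 0.0434]
ee_rot: [0.642, 0.767, 0.0, 0.0]
force: [-0.2, -0.1, 0.8]
grip_width: 0.0594
(0.4115, -0.283)
clk 24.42 pos [ 0.4122 -0.2831  0.0434] jaw yaw 10.1 F [-0.2 -0.1  0.8] w 0.0594 q [-0.62  0.41  1.99  0.    0.75 -0.8 ]
 shift cm [ 0.02 -0.07  1.79]
 turn deg [0.04 0.03 0.2 ]
```

```bash
python3 v.py 14 405,325 461,305
```

```text
(no output)
```

View pics/v14.png

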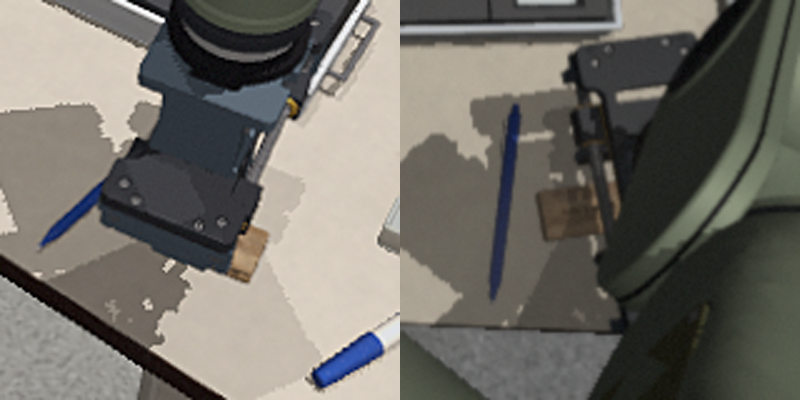

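The jaws straddle the case, its ends showing at top crop (570,212), and the pen is clear. Lower and close.

```bash
python3 -m inch '[[0.65,0,-0.05,0.5,0,0,0],[0.65,0,0,0.5,0,0,0],[0.65,0,0,0.5,0,0,0],[0.65,0,0,0.3,0,0,0],[0.65,0,0,0,0,0,0]]';python3 g.py mic .0255 9.9;python3 -m inch '[[0.65,0,0,0,0,0,0],[0.2,0,0,0,0,0,0],[0.2,0,0,0,0,0,0],[0.2,0,0,0,0,0,0],[0.2,0,0,0,0,0,0]]';python3 -m inch '[[0.2,0,0,0,0,0,0],[0.2,0,0,0,0,0,0],[0.2,0,0,0,0,0,0],[0.2,0,0,0,0,0,0],[0.2,0,0,0,0,0,0]]';python3 g.py mic .0255 9.9
```

```text
clock: 24.93
ee_pos: [0.4108, -0.2826, 0.024]
ee_rot: [0.642, 0.767, -0.0, -0.001]
force: [0.8, 0.2, 0.4]
grip_width: 0.0592
(0.4115, -0.283)
clk 24.93 pos [ 0.4108 -0.2826  0.024 ] jaw yaw 10.1 F [0.8 0.2 0.4] w 0.0592 q [-0.63  0.43  2.01  0.    0.7  -0.8 ]
 shift cm [-0.05  0.07 -0.15]
 turn deg [-0.07 -0.09  0.19]
clock: 25.35
ee_pos: [0.4115, -0.2831, 0.0251]
ee_rot: [0.642, 0.767, 0.0, 0.0]
force: [0.4, 0.3, 0.3]
grip_width: 0.0354
clock: 25.77
ee_pos: [0.4115, -0.2831, 0.0251]
ee_rot: [0.642, 0.767, 0.0, 0.0]
force: [-0.9, 0.6, 1.9]
grip_width: 0.0336
(0.4115, -0.283)
clk 25.77 pos [ 0.4115 -0.2831  0.0251] jaw yaw 10.1 F [-0.9  0.6  1.9] w 0.0336 q [-0.63  0.43  2.    0.    0.7  -0.8 ]
 shift cm [ 0.01  0.   -0.04]
 turn deg [0.02 0.01 0.2 ]
```

Gripped at 33.6 mm. Lift to about 0.15 m and turn by 96° (world -96° is +96° about tool z).

```bash
python3 -m inch '[[0.2,0,0,-1,0,0,0],[0.2,0,0,-2,0,0,0],[0.2,0,0,-3,0,0,0],[0.2,0,0,-3,0,0,0],[0.2,0,0,-2,0,0,0]]';python3 -m inch '[[0.2,0,0,0,0,0,0],[0.2,0,0,0,0,0,0],[0.2,0,0,0,0,0,0],[0.2,0,0,0,0,0,0],[0.2,0,0,0,0,0,0]]';python3 g.py Pmic .13 -86.5;python3 v.py 15 405,300 461,305
```

```text
clock: 26.18
ee_pos: [0.4118, -0.2835, 0.138]
ee_rot: [0.642, 0.767, 0.0, 0.002]
force: [0.7, -0.1, 0.3]
grip_width: 0.0338
clock: 26.6
ee_pos: [0.4105, -0.2825, 0.1336]
ee_rot: [0.642, 0.767, -0.0, -0.002]
force: [0.2, 0.7, -0.3]
grip_width: 0.0337
(np.float64(0.5950544701620314), np.float64(-0.23780585337725152))
clk 26.60 pos [ 0.4105 -0.2825  0.1336] jaw yaw 10.1 F [ 0.2  0.7 -0.3] w 0.0337 q [-0.63  0.29  1.88  0.    0.98 -0.8 ]
 shift cm [ 1.16 18.95  0.32]
 turn deg [-0.2  0.  96.6]
```

View pics/v15.png

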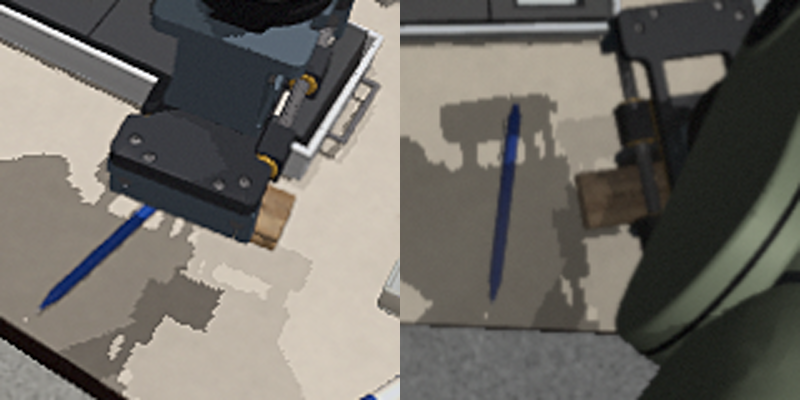

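The case is held level, its end at top crop (600,200). Now shift over the tray and turn.

```bash
python3 -m inch '[[0.2,0.2,3.8,0,0,0,0],[0.2,0.2,3.8,0,0,0,0],[0.2,0.2,3.8,0,0,0,0],[0.2,0.2,3.8,0,0,0,0],[0.2,0.3,3.7,0,0,0,0]]';python3 -m inch '[[0.2,0,0,0,0,0,7],[0.2,0,0,0,0,0,7],[0.2,0,0,0,0,0,7],[0.2,0,0,0,0,0,7],[0.2,0,0,0,0,0,7]]';python3 -m inch '[[0.2,0,0,0,0,0,7],[0.2,0,0,0,0,0,7],[0.2,0,0,0,0,0,7],[0.2,0,0,0,0,0,7],[0.2,0,0,0,0,0,7]]';python3 -m inch '[[0.2,0,0,0,0,0,7],[0.2,0,0,0,0,0,7],[0.2,0,0,0,0,0,7],[0.2,0,0,0,0,0,5],[0.2,0,0,0,0,0,0]]';python3 g.py Pmic .058 -86.5;python3 v.py 16 440,240 438,205
```

```text
clock: 27.12
ee_pos: [0.597, -0.2385, 0.1341]
ee_rot: [0.642, 0.767, -0.0, -0.0]
force: [0.3, -0.4, -0.0]
grip_width: 0.0335
clock: 27.53
ee_pos: [0.5953, -0.2388, 0.1338]
ee_rot: [0.844, 0.536, -0.001, -0.001]
force: [-1.4, 0.5, -0.3]
grip_width: 0.0335
clock: 27.95
ee_pos: [0.5952, -0.2389, 0.134]
ee_rot: [0.966, 0.257, -0.001, -0.001]
force: [0.7, -0.3, -0.1]
grip_width: 0.0337
clock: 28.37
ee_pos: [0.5952, -0.239, 0.134]
ee_rot: [0.999, 0.035, -0.001, -0.0]
force: [-0.2, -0.2, -0.6]
grip_width: 0.0334
(np.float64(0.5950544701620314), np.float64(-0.23780585337725152))
clk 28.37 pos [ 0.5952 -0.239   0.134 ] jaw yaw -86.0 F [-0.2 -0.2 -0.6] w 0.0334 q [-0.4   0.49  1.54  0.    1.11  1.1 ]
 shift cm [ 0.   -0.11  7.6 ]
 turn deg [-0.04  0.07  0.52]
```

View pics/v16.png

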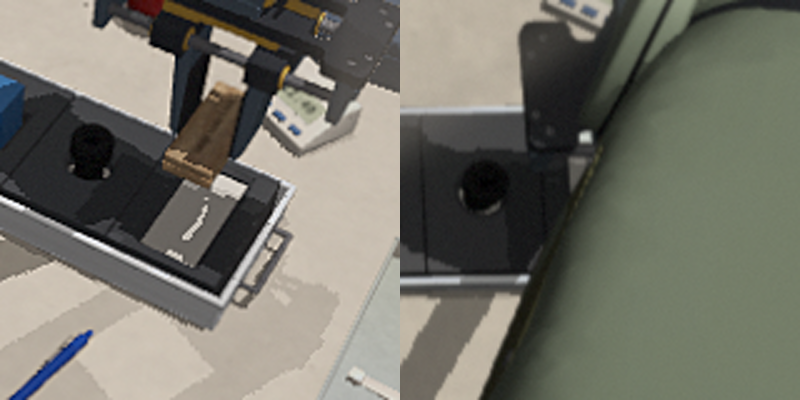

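```bash
cat > e.py <<'E'
import sys
from h import *
from g import T
n,x,y,zb=sys.argv[1],*map(float,sys.argv[2:5]); u0,v0,w=map(int,sys.argv[5:8])
s=dict(np.load(f"scene_{n}.npz"))
a=np.radians(3.5); ex=np.array([np.cos(a),np.sin(a)]); ey=np.array([-np.sin(a),np.cos(a)])
k=800/w
big=cv2.resize(s["frame"][v0:v0+w*3//4,u0:u0+w,::-1],(800,600),interpolation=cv2.INTER_CUBIC)
def sq(c,hx,hy,z,col):
    P=[[*(c+i*hx*ex+j*hy*ey),z] for i,j in((1,1),(1,-1),(-1,-1),(-1,1))]
    cv2.polylines(big,[((proj(s,P)-[u0,v0]+.5)*k).astype(int)],True,col,1)
c=np.array([x,y]);t=np.array(T['Pmic'])
sq(c,.0425,.017,zb,(0,255,0)); sq(c,.0425,.017,zb+.014,(0,255,255)); sq(t,.0465,.021,.032,(255,0,255)); sq(t,.0505,.025,.039,(0,0,255))
cv2.imwrite(f"pics/e{n}.png",big)
E
python3 e.py 16 .5952 -.239 .109 400 170 120
```

```text
(no output)
```

View pics/e16.png

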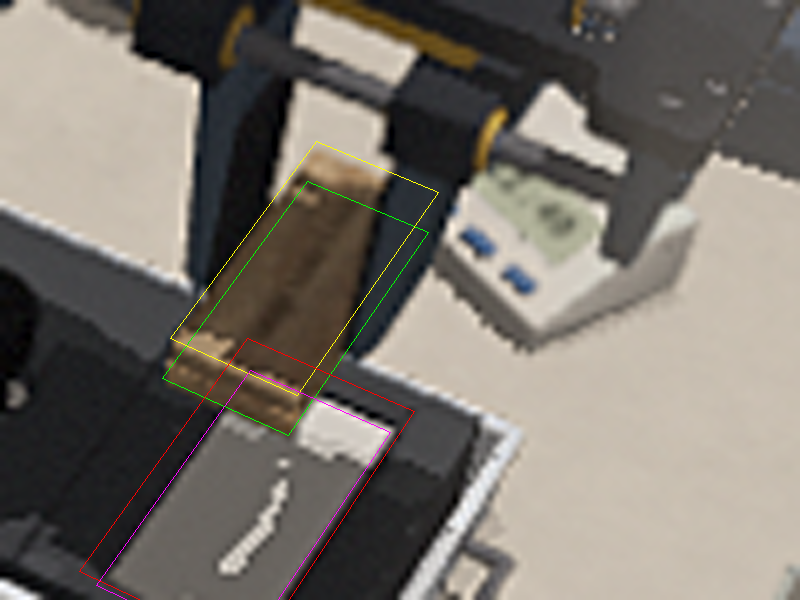

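The held case, its near end at zoom (235,390), and the oblong floor, its corner at zoom (390,430), both match their computed outlines to about 1 mm. Lower it.

```bash
python3 -m inch '[[0.2,0,-0.1,1,0,0,0.5],[0.2,0,0,1.5,0,0,0],[0.2,0,0,1.5,0,0,0],[0.2,0,0,1,0,0,0],[0.2,0,0,0.5,0,0,0]]';python3 -m inch '[[0.2,0,0,0.3,0,0,0],[0.2,0,0,0.3,0,0,0],[0.2,0,0,0.3,0,0,0],[0.2,0,0,0.3,0,0,0],[0.2,0,0,0,0,0,0]]';python3 g.py Pmic .0575 -86.5
```

```text
clock: 28.88
ee_pos: [0.5942, -0.2375, 0.0776]
ee_rot: [0.999, 0.032, -0.002, -0.001]
force: [0.1, -0.1, -0.1]
grip_width: 0.0334
clock: 29.3
ee_pos: [0.5953, -0.238, 0.0677]
ee_rot: [1.0, 0.031, -0.0, -0.0]
force: [-0.3, 0.6, -0.2]
grip_width: 0.0338
(np.float64(0.5950544701620314), np.float64(-0.23780585337725152))
clk 29.30 pos [ 0.5953 -0.238   0.0677] jaw yaw -86.4 F [-0.3  0.6 -0.2] w 0.0338 q [-0.4   0.55  1.62  0.    0.97  1.11]
 shift cm [-0.02 -0.02  1.02]
 turn deg [-0.01  0.01  0.1 ]
```

```bash
python3 -m inch '[[0.2,0,0,0.3,0,0,0],[0.2,0,0,0.3,0,0,0],[0.2,0,0,0.2,0,0,0],[0.2,0,0,0.1,0,0,0],[0.2,0,0,0,0,0,0]]';python3 g.py Pmic .0575 -86.5;python3 v.py 17 440,240 438,205; python3 e.py 17 .5952 -.238 .0335 400 170 120
```

```text
clock: 29.72
ee_pos: [0.5952, -0.238, 0.0586]
ee_rot: [1.0, 0.031, -0.0, -0.0]
force: [-0.4, 0.5, 0.2]
grip_width: 0.0338
(np.float64(0.5950544701620314), np.float64(-0.23780585337725152))
clk 29.72 pos [ 0.5952 -0.238   0.0586] jaw yaw -86.4 F [-0.4  0.5  0.2] w 0.0338 q [-0.4   0.56  1.63  0.    0.95  1.11]
 shift cm [-0.01 -0.02  0.11]
 turn deg [-0.02  0.03  0.1 ]
```

View pics/e17.png

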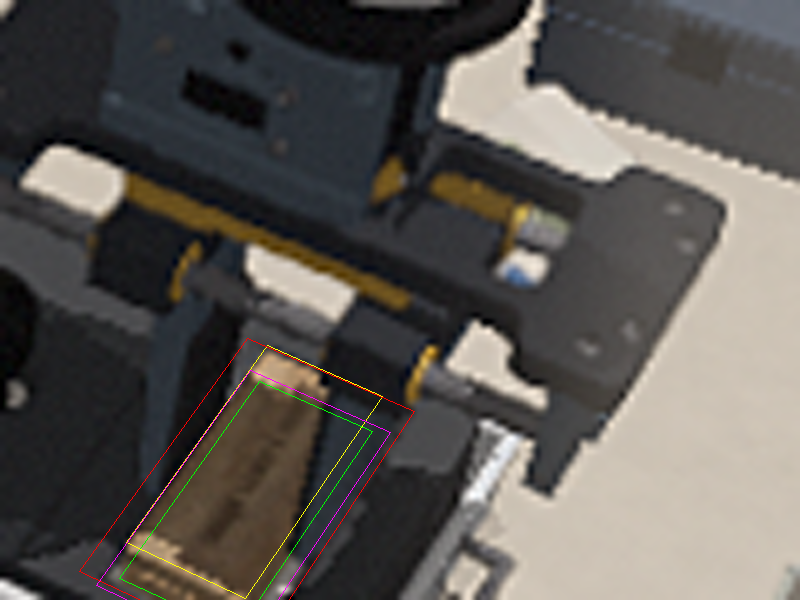

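The case is in the oblong and matches the outline. I lower 1 mm more, release and lift.

```bash
python3 -m inch '[[0.2,0,0,0.1,0,0,0],[0.2,0,0,0,0,0,0],[0.2,0,0,0,0,0,0],[0.55,0,0,0,0,0,0],[0.55,0,0,0,0,0,0]]';python3 g.py Pmic .0575;python3 -m inch '[[0.55,0,0,0,0,0,0],[0.55,0,0,0,0,0,0],[0.55,0,0,0,0,0,0],[0.55,0,0,0,0,0,0],[0.55,0,0,-0.5,0,0,0]]';python3 -m inch '[[0.55,0,0,-1,0,0,0],[0.55,0,0,-2,0,0,0],[0.55,0,0,-3,0,0,0],[0.55,0,0,-3,0,0,0],[0.55,0,0,-3,0,0,0]]';python3 -m inch '[[0.55,0,0,-2,0,0,0],[0.55,0,4,0,0,0,0],[0.55,0,4,0,0,0,0],[0.55,0,4,0,0,0,0],[0.55,0,4,0,0,0,0]]';python3 -m inch '[[0.55,0,4,0,0,0,0],[0.55,0,4,0,0,0,0],[0.55,0,4,0,0,0,0],[0.55,0,0,0,0,0,0],[0.55,0,0,0,0,0,0]]'
python3 - <<'E'
from station import snapshot
import cv2,numpy as np
for n in("scene","top"):
    s=snapshot(n); cv2.imwrite(f"pics/{n}f.png",s["frame"][:,:,::-1]); np.savez(f"{n}_f.npz",**s)
    r=(slice(150,300),slice(270,490)) if n=="scene" else (slice(150,345),slice(150,500))
    cv2.imwrite(f"pics/{n}fz.png",cv2.resize(s["frame"][r][:,:,::-1],None,fx=[2.2,3.5][n=="scene"],fy=[2.2,3.5][n=="scene"],interpolation=cv2.INTER_CUBIC))
E
```

```text
clock: 30.23
ee_pos: [0.5955, -0.2381, 0.0581]
ee_rot: [1.0, 0.031, 0.0, 0.0]
force: [-0.6, -0.2, -0.2]
grip_width: 0.0441
(np.float64(0.5950544701620314), np.float64(-0.23780585337725152))
clk 30.23 pos [ 0.5955 -0.2381  0.0581] jaw yaw -86.4 F [-0.6 -0.2 -0.2] w 0.0441 q [-0.4   0.57  1.63  0.    0.95  1.11]
 shift cm [-0.04 -0.03  0.06]
clock: 30.65
ee_pos: [0.5947, -0.2378, 0.0621]
ee_rot: [1.0, 0.031, -0.001, -0.0]
force: [-0.4, -0.4, -0.1]
grip_width: 0.0497
clock: 31.07
ee_pos: [0.5953, -0.2381, 0.1853]
ee_rot: [1.0, 0.031, 0.0, 0.0]
force: [0.7, -0.3, -0.2]
grip_width: 0.0502
clock: 31.48
ee_pos: [0.6055, -0.3992, 0.2047]
ee_rot: [0.999, 0.032, 0.001, 0.001]
force: [-0.3, 0.4, 0.4]
grip_width: 0.0503
clock: 31.9
ee_pos: [0.6121, -0.5198, 0.2021]
ee_rot: [1.0, 0.03, -0.0, -0.0]
force: [0.2, 0.5, 0.0]
grip_width: 0.0501
```

View pics/scenefz.png

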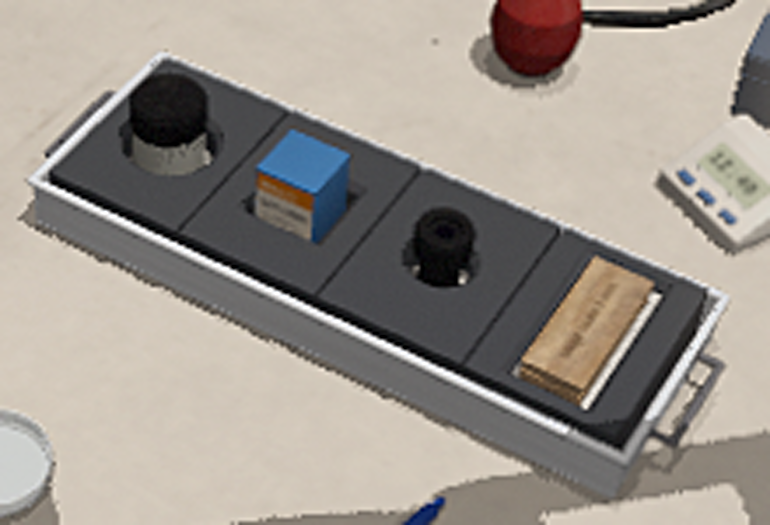

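View pics/topfz.png

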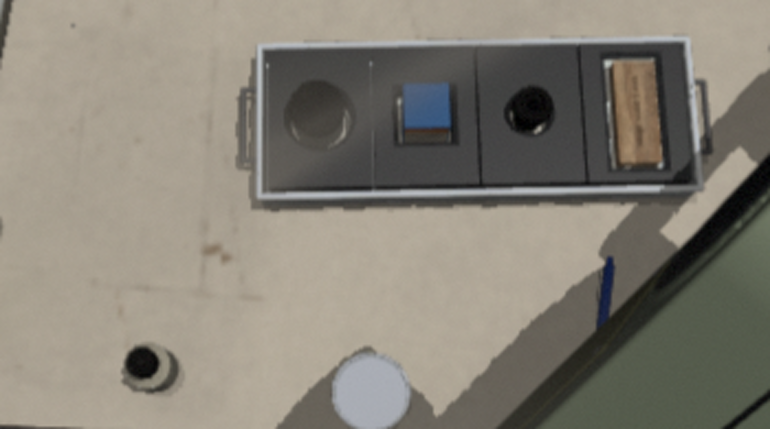

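The views show all four spares in their cut-outs and the bottle and dish in place. Next, check heights and tilts with depth.

Run:
```python
from h import *
from g import T
E={'Pobj':(.070,.019),'Plamp':(.067,.015),'Peye':(.063,.013),'Pmic':(.046,.015)}
for n in("top","scene"):
    s=dict(np.load(n+"_f.npz")); P,ok,c=cloud(s,(0,0,640,480)); P=P[ok]
    for k,(h,r) in E.items():
        d=np.hypot(*(P[:,:2]-T[k]).T); R=.045 if k=='Pmic' else .03
        Q=P[(d<R)&(P[:,2]>h-.006)&(P[:,2]<h+.01)]
        rc=cv2.minAreaRect((Q[:,:2]*1000).astype(np.float32)); 
        A=np.c_[Q[:,:2]-Q[:,:2].mean(0),np.ones(len(Q))]; f=np.linalg.lstsq(A,Q[:,2],rcond=None)[0]
        F=P[(d>.045)&(d<.05)&(abs(P[:,2]-.039)<.008)] if k!='Pmic' else P[(d>.052)&(d<.056)&(abs(P[:,2]-.039)<.008)]
        print(n,k,"zmed %.4f exp %.3f slope deg"%(np.median(Q[:,2]),h),np.degrees(f[:2]).round(1),"ctr-target mm",(np.array(rc[0])-np.array(T[k])*1000).round(1),np.round(rc[1],1),round(rc[2],1),"foam %.4f"%np.median(F[:,2]),len(Q))
for nm,roi,h in[("bottle",(200,300,235,335),.068),("petri",(295,305,342,350),.014)]:
    P,ok,c=cloud(dict(np.load("top_f.npz")),roi);P=P[ok];q=P[abs(P[:,2]-h-.001)<.005]; print(nm,cv2.minAreaRect((q[:,:2]*1000).astype(np.float32)))
```

```text
top Pobj zmed 0.0686 exp 0.070 slope deg [0.6 0.1] ctr-target mm [-0.1  1.7] [41.7 39.2] 3.4 foam 0.0378 463
top Plamp zmed 0.0657 exp 0.067 slope deg [ 0.4 -0.3] ctr-target mm [-0.4  0.5] [37.9 36. ] 2.5 foam 0.0378 448
top Peye zmed 0.0607 exp 0.063 slope deg [-1.8  0.1] ctr-target mm [0.5 1.9] [29.2 29.5] 1.9 foam 0.0378 232
top Pmic zmed 0.0446 exp 0.046 slope deg [-0.4  0.5] ctr-target mm [-1.8  2.7] [84.7 75. ] 5.7 foam 0.0372 938
scene Pobj zmed 0.0698 exp 0.070 slope deg [2.1 1.9] ctr-target mm [-1.5 -1.8] [39.7 42.4] 82.9 foam 0.0386 295
scene Plamp zmed 0.0670 exp 0.067 slope deg [2.1 0.8] ctr-target mm [-1.7 -1.5] [38.7 36.8] 4.0 foam 0.0392 328
scene Peye zmed 0.0619 exp 0.063 slope deg [ 2.4 -0.2] ctr-target mm [-0.7 -0.5] [31.7 27.1] 33.8 foam 0.0390 188
scene Pmic zmed 0.0460 exp 0.046 slope deg [ 0.1 -0.6] ctr-target mm [-1.7  0.5] [86.3 85.6] 6.1 foam 0.0386 832
bottle ((378.0389709472656, 132.82188415527344), (21.200862884521484, 22.23202133178711), 1.7075536251068115)
petri ((367.2408752441406, -36.64128875732422), (59.36231994628906, 59.7724494934082), 2.8124053478240967)
```

```bash
python3 -c "
from station import sense,close_job
s=sense();print(s['clock'],abs(s['qvel']).max(),s['force']);print(close_job())"
```

```text
32.0 0.02032145953476001 [ 0.52725268  1.17997351 -0.04893805]
the job is handed in; nothing more can be done
None
```

All four spares are back in their tray cut-outs, set down in the order you listed: objective case, eyepiece (barrel down), lamp carton, wooden case with its length along the oblong. I handed the job in at 32.0 s with the arm clear of everything. The handing-in gives no verdict.

**Seating:** In the last depth images the tops stood within 2.3 mm of fully seated height and level to about 2.4°. Relative to the foam around them they agreed within about 1.2 mm. No force rose above noise while I set them down.

**Left alone:** The bottle and petri dish measured within 0.6 mm of where they started.

**Disagreements:**
- The two cameras disagreed by up to about 4 mm on position, so I used averages. The clearance was 4 mm a side.
- The eyepiece head gripped at 30 mm instead of the stated 32 mm. It still looked upright and seated.
- The last outline measurement of the wooden case was spoiled by nearby foam (it gave a false width). For its fit I relied on its height, its levelness and the pictures, which show it lying inside the oblong.

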